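Hook the charged pack into its dock and lock it with the friction peg

ROBOT

A 6-joint arm with a two-finger parallel gripper is mounted at the origin on a cart in front of the work surface, level with it; the furniture and walls round the work are solid. World frame = base frame: x ahead of the robot, y to its left, z up, the work surface at z = 0. Lengths are in m, angles in rad, forces in N, time in s.
With the tool pointing down it reaches from about 0.425 to 0.925 m from the base axis. Payload 12.5 kg.
Tool frame: the origin (TCP) lies midway between the tips of the shut fingers; the grasp point (between the pads) lies 19 mm behind it; z points along the fingers, y is the direction in which the jaws open and shut (so a half turn about z gives the same grasp; the last joint's range is limited). The gripper opens to 85 mm and grips with 20 to 120 N. Pads are 22 mm wide; open, the fingers measure 114 mm over their backs; the gripper's body (76 mm by 85 mm) begins 54 mm behind the grasp point. The pads swing forward as they close: fully open they stand 13 mm farther back than shut.
Start: joints at [-1.397, 0.491, 1.559, -0, 1.092, -0.106], TCP at [0.173, -0.601, 0.231] pointing down, gripper open.
Joint ranges: [-3.1, 3.1], [-0.84, 2.19], [0.05, 2.79], [-1.13, 4.28], [0.06, 2.93], [-2.69, 2.69]. Speed limits (rad/s): [2.22, 2.22, 2.79, 3.14, 3.14, 3.14].

INTERFACE

Orientations are given as a rotation vector (axis times angle).
In Python, from workcell import status, viewer, close_job gives the robot as it stands. The module is installed in compiled form; this text tells all that it offers.
- The arm moves only by the shell command python3 -m handwheel 'ROWS'. ROWS is JSON, a list of rows, each an object with "slide": the shift along the tool's x, y, z in cm, a list of three; "rot": the turn, a rotation vector about the tool's x, y, z in degrees, a list of three; "gripper": the gripper command: -1 is fully open, 1 is shut, values between are in proportion. A call has 1 to 10 rows; each row is the pose to reach, as a shift and turn from the pose commanded when the call began, along the tool's axes at that moment; what a row does not reach only later rows make up. A row lasts 1/12 s, in which the tool goes at most 41.7 mm and 7.16 degrees, less where a joint would pass 70% of its speed; a pose out of reach is approached as far as the arm can. A call with a gripper value outside its range is refused whole. The fingers move at their own pace and stop on an object; the grip force is fixed at half the most. Time passes only in rows, so rows that repeat a pose let the fingers close. It gives the time, the measured TCP pose, the force and the opening at its end, in the units of the state.
- status.get_obs(): the state, without advancing time (a new reading comes with each control period).
- viewer.get_image(name): name is "side" or "top"; returns (picture, depth): 400x640x3 uint8, blue, green, red; 400x640 float32, m along the optical axis (not along the pixel's ray), 0 where there is no reading.
- viewer.camera_info(name): a dict with "fx", "fy", "cx", "cy" (pixels), "cam_to_world" (4x4, takes a point from camera to world coordinates). Camera axes: x right, y up, looking along -z (the intrinsics and any distortion apply to the point x, -y, -z); pixel columns grow to the right and rows downward; lengths in m; the calibration is good to about 2 mm. A picture is of the moment at which its call begins. camera_info takes no time and is no camera call.
- close_job(): hands the job in, once; it reports no verdict.
The state is a dict: "time_s": time; "joint_positions": joint angles; "qd": joint speeds; "effort": joint torques, N m; "ee_pos": TCP position; "tcp_rot": TCP orientation; "wrist_force": force on the tool from outside, world axes, zero at the start; "ft_torque": the same for the moment, N m; "grip_width": opening from 0.0 (shut) to 1.0 (fully open).
Only numpy, scipy, OpenCV 4.12 (cv2) and the standard library are available. Lean on these libraries where they do the work, as an engineer would, in place of code of your own. Each camera call takes 0.05 s, during which the arm holds its last target.

TASK

Fit the battery pack with the green labels into the charging dock: hold it tilted, hook its tongue under the dock's blue lip, then swing the other end down until the pack lies flat on the floor of the bay. Then turn the yellow friction peg clockwise as far as it goes, so that its arm lies over the end of the pack, and press it fully down so that it holds. Leave the orange pack, the dock and the other things where they are, and let go of everything.

Things in the scene. Friction and masses are not known exactly. Their poses are not given: they have to be found in the camera images.
- green_pack: Dark battery pack with green labels, the one to fit, about 180 g. Origin: centre of the underside of its main block, 100 (x) x 56 (y) x 22 (z) mm. A flat tongue, 40 mm wide and 5 mm thick, flush with the underside, sticks out of the -x end from x=-50 to x=-68 mm. Starts flat on the bench, z up.
- green_pack_grip (a point): Grasp place on the green pack, 42 mm above its underside over the origin: a grey rib along the pack's x, 50 mm long, 16 mm wide in y, standing on the block from z=22 up to z=48 mm. Grasp it across y, fingertips kept above z=22 mm.
- green_pack_toe (a point): Middle of the tongue's front edge, at x=-68, y=0, z=2.5 mm in the green pack's frame.
- orange_pack: A second battery pack of the same shape and frame with orange labels; leave it alone.
- dock: Fixed grey dock, 182 (x) x 78 (y) mm; origin on the bench at its bay's middle, x from the lip end to the peg end. Floor top z=8. Inner faces: front wall x=-70, rear wall x=52, sides y=+-30 mm; rear and sides rise to z=19, flared tops to z=26. Lowered flat the pack cannot enter: tilt it 0.2 to 0.32 rad, tongue end down, slide it along its own -x under the lip (the raised end clears the peg only if it slides under 20 mm), then swing it down.
- lip_edge (a point): Middle of the lower edge of the blue lip, x=-58, y=0, z=20 mm in the dock's frame. The lip runs across the whole width of the dock, from this edge back to the front wall; its top is at z=25 mm.
- bay (a point): Middle of the bay floor, x=y=0, z=8 mm in the dock's frame; axes as the dock's. The seated pack's origin rests here (2 mm of play each way), its x along the dock's x, its toe at dock x=-68 mm, the top of its block 30 mm above the bench.
- peg_grip (a point): Grip of the yellow peg, on its axis at dock x=80, y=0 mm; 62.5 mm above the bench with the peg up, 55.5 mm fully down. The grip is an upright bar 34 mm long (along this point's y) and 12 mm thick (along its x); its top is 11 mm above this point, its foot 18 mm below. The point turns and sinks with the peg.
- peg_arm (a point): Tip of the peg's locking arm (its underside), 40 mm from the axis, to peg_grip's -y and 24 mm lower than it; the arm is 10 mm wide and 6 mm thick.
- peg_turn (a joint): Turn of the peg, rad, clockwise from above positive, stops at 0 and 1.57, stays where left (friction 0.06 N m). At 0 the arm points along the dock's -y, clear of the bay; at 1.57 along the dock's -x, over the end of the pack. Starts between 0.1 and 0.35.
- peg_press (a joint): How far the peg is pressed down, m: 0 up (start), 0.007 fully home. About 5 N of friction; it stays where left. Fully home its arm clears the top of a seated pack by 1.5 mm; it cannot pass over a pack that is not down.
- usb_stick: Bystander: orange USB stick, 18x53x8 mm, lies beside the green pack.
- battery: Bystander: red and white cell, 15x50x15 mm, lies beside the orange pack.
- solvent_bottle: Bystander: standing white squeeze bottle, 50x56x170 mm, red spout.
- flux_dropper: Bystander: standing amber dropper bottle, 33x34x102 mm.
- screwdriver_yellow: Bystander: yellow-handled screwdriver lying near the front edge, 24x152x24 mm, long along its y.
- electrical_tape: Bystander: black tape roll lying flat, 59 mm across, 19 mm high.
- marker_black: Bystander: white felt marker with a black cap lying in front of the computer, 14x134x15 mm, long along its y.
Mind the look-alikes: they are no part of the job. Leave any pink look-alike of the green_pack alone.

How it is judged:
By the outcome, as a careful person would: the job done as asked, in the order asked, and still so for the second after the job is handed in, with the robot touching nothing.
It also fails if it takes over 58 s, if anything falls off the work surface, if the arm or the gripper's body presses on something with over 40 N, if the wrist force passes 120 N, or if a joint passes its speed limit or range.

## Working session

There is one attempt and no reset: what is moved stays moved. The work goes in short steps, Python scripts to look and compute and a shell command to move; the robot and the scene stay as the last step left them, time stands still between calls to the robot, and variables do not carry over. Pictures are saved under pics/ and viewed, and the job is handed in when it is done.

```bash
mkdir -p pics; cat > h.py <<'E'
import numpy as np, cv2
from workcell import status, viewer
def snap(n,f):
    im,d=viewer.get_image(n); cv2.imwrite(f'pics/{f}.png',im); np.savez(f'pics/{f}.npz',im=im,d=d); return im,d
E
python3 - <<'E'
from h import *
for n in('top','side'):
    snap(n,n+'0'); c=viewer.camera_info(n); print({k:(np.round(v,4).tolist() if k=='cam_to_world' else v) for k,v in c.items()})
print(status.get_obs())
E
```

```text
{'fx': 508.52605430498556, 'fy': 508.52605430498556, 'cx': 315.29386291783874, 'cy': 195.1405751607598, 'cam_to_world': [[0.0173, 0.9979, -0.0622, 0.4065], [-0.9997, 0.0162, -0.0183, 0.0659], [-0.0172, 0.0625, 0.9979, 1.6859], [0.0, 0.0, 0.0, 1.0]]}
{'fx': 474.5434869732534, 'fy': 474.5434869732534, 'cx': 313.4504421749641, 'cy': 199.932145595226, 'cam_to_world': [[-0.8618, 0.2985, -0.4102, -0.1384], [-0.5073, -0.5069, 0.6969, 1.189], [0.0001, 0.8087, 0.5883, 0.9956], [0.0, 0.0, 0.0, 1.0]]}
{'time_s': 0.1, 'joint_positions': array([-1.39660571e+00,  4.91499743e-01,  1.55937710e+00,  8.03415057e-07,
        1.09170914e+00, -1.05588656e-01]), 'qd': array([-0.00138635, -0.00142389, -0.00217336, -0.00085095, -0.00015579,
        0.00081636]), 'effort': array([ 1.83228010e-03, -6.19449377e+01, -2.62025213e+01, -8.60997511e-05,
        2.95345373e-03,  2.91135521e-06]), 'ee_pos': array([ 0.17258452, -0.60049625,  0.23078982]), 'tcp_rot': array([-3.10992067e+00, -4.37905291e-01,  5.23743673e-05]), 'wrist_force': array([ 0.26859287, -0.39270772, -0.81556287]), 'ft_torque': array([ 0.00059767, -0.03404052,  0.03014483]), 'grip_width': 0.9981800924445473}
```

View pics/top0.png

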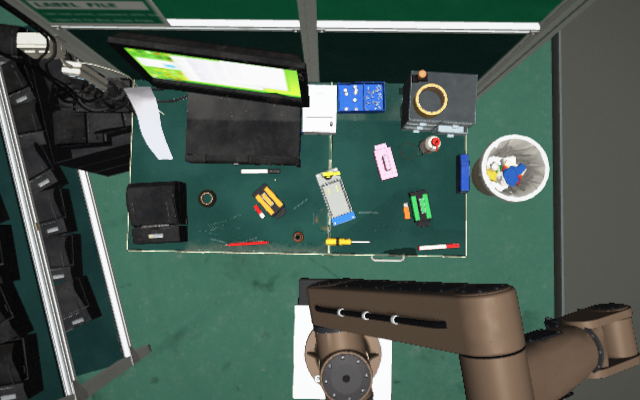

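View pics/side0.png

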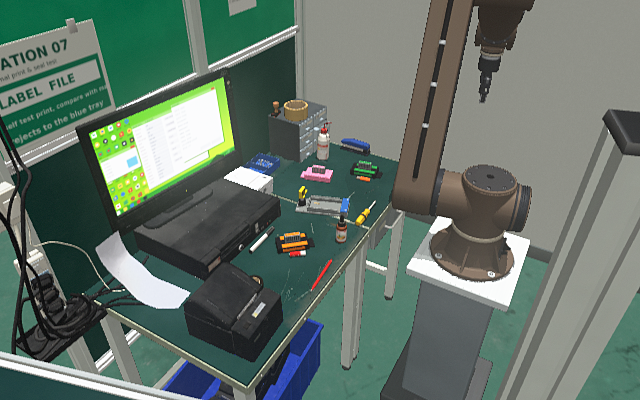

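Top view candidates: green-labelled pack (420,208), pink look-alike (386,161), orange pack (268,201), with the dock at (336,195). The green one at (420,208) matches the description. I'll check it in close crops.

```bash
python3 - <<'E'
from h import *
a=np.load('pics/top0.npz')['im']; b=np.load('pics/side0.npz')['im']
c1=cv2.resize(a[180:235,390:450],None,fx=6,fy=6,interpolation=cv2.INTER_CUBIC)
c2=cv2.resize(a[160:235,300:370],None,fx=6,fy=6,interpolation=cv2.INTER_CUBIC)
H=np.zeros((450,800,3),np.uint8);H[:330,:360]=c1;H[:450,365:785]=c2;cv2.imwrite('pics/crop1.png',H)
c=cv2.resize(b[150:230,280:400],None,fx=6,fy=6,interpolation=cv2.INTER_CUBIC);cv2.imwrite('pics/crop2.png',c)
E
```

```text
(no output)
```

View pics/crop1.png

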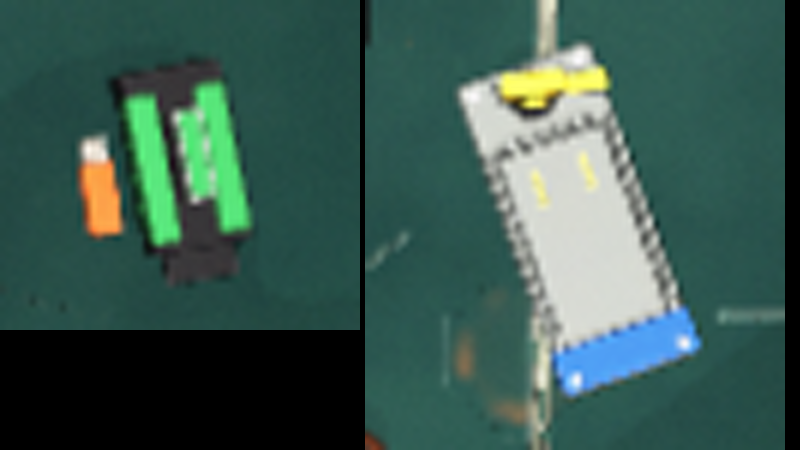

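View pics/crop2.png

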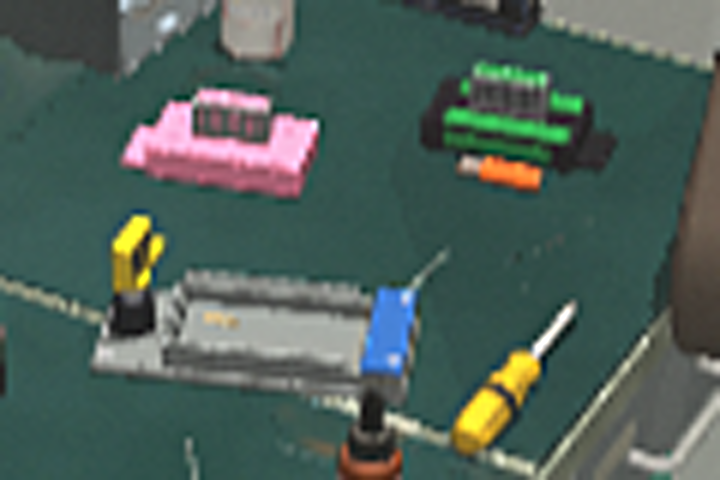

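The crop confirms it: the green-labelled dark pack's tongue points toward the robot, the orange USB stick is at its left, and pink is a separate block. Next I measure poses.

```bash
cat >> h.py <<'E'
def ray(n,u,v):
    c=viewer.camera_info(n);M=np.array(c['cam_to_world'])
    u=np.asarray(u,float);v=np.asarray(v,float)
    d=np.stack([(u-c['cx'])/c['fx'],-(v-c['cy'])/c['fy'],-np.ones_like(u)],-1)
    return M[:3,3],d@M[:3,:3].T
def onplane(n,u,v,z):
    o,d=ray(n,u,v); return o+d*((z-o[2])/d[...,2])[...,None]
def cloud(n,d):
    v,u=np.mgrid[:400,:640]; o,r=ray(n,u,v); return o+r*d[...,None]
def proj(n,P):
    c=viewer.camera_info(n);M=np.linalg.inv(np.array(c['cam_to_world']));q=np.asarray(P)@M[:3,:3].T+M[:3,3]
    return np.stack([c['cx']-c['fx']*q[...,0]/q[...,2],c['cy']+c['fy']*q[...,1]/q[...,2]],-1)
E
python3 - <<'E'
from h import *
np.set_printoptions(linewidth=250,suppress=True)
for n,(r0,r1,c0,c1) in (('top',(188,228,402,436)),('top',(164,230,312,358))):
    f=np.load(f'pics/{n}0.npz');P=cloud(n,f['d'])
    print(np.round(P[r0:r1,c0:c1,2]*1000).astype(int))
E
```

```text
[[-2  7  2 ...  7  1  1]
 [-1  4 -1 ...  7  2  0]
 [ 2  3  4 ... -1  6  4]
 ...
 [ 4  2 -1 ... -6  0 -1]
 [-1 -4  0 ...  4  3  5]
 [ 6  6 -2 ...  1 -2  8]]
[[  5   3  -2 ...  -3   3 -10]
 [  4   4   0 ...   3  -4  -4]
 [ -5  -2   6 ...   2  -2  -4]
 ...
 [ -9   2   8 ...   3  -7   4]
 [ -3   1  -3 ...   4   2  -1]
 [  3   6   3 ...  -5   4   4]]
```

```bash
python3 - <<'E'
from h import *
f=np.load('pics/top0.npz');im=f['im'];P=cloud('top',f['d'])
hsv=cv2.cvtColor(im,cv2.COLOR_BGR2HSV)
# pack
win=np.zeros((400,640),bool);win[180:232,395:450]=1
g=cv2.inRange(hsv,(50,120,140),(80,255,255))>0; g&=win
n,l,s,c=cv2.connectedComponentsWithStats(g.astype(np.uint8))
for i in range(1,n):
    v,u=np.where(l==i); 
    if len(u)<5: continue
    p=onplane('top',u,v,.022)[:,:2]; r=cv2.minAreaRect((p*1000).astype(np.float32)); w,V=np.linalg.eigh(np.cov(p.T))
    print('green',len(u),u.mean().round(1),v.mean().round(1),(p.mean(0)*1e3).round(1),np.degrees(np.arctan2(V[1,1],V[0,1])).round(1),np.round(r[0],1),np.round(r[1],1),round(r[2],1))
print('bench',im[190:195,430:440].reshape(-1,3).mean(0),'block',im[192:195,412:424].reshape(-1,3).mean(0))
print(hsv[186:230:2,404:434:2].tolist()[6][:15])
# dark/block mask: not bench by saturation
b=(hsv[...,1]<110)|g
b&=win; b[:, :409]=0
b=cv2.morphologyEx(b.astype(np.uint8),cv2.MORPH_CLOSE,np.ones((3,3)))
n,l,s,c=cv2.connectedComponentsWithStats(b);i=1+np.argmax(s[1:,4]);v,u=np.where(l==i)
p=onplane('top',u,v,.022)[:,:2]*1000;r=cv2.minAreaRect(p.astype(np.float32));print('block',len(u),p.mean(0).round(1),r)
o=np.zeros((400,640,3),np.uint8);o[l==i]=255;o=np.hstack([im[180:232,395:450],o[180:232,395:450]])
cv2.imwrite('pics/m1.png',cv2.resize(o,None,fx=7,fy=7,interpolation=0))
E
```

```text
green 148 425.8 206.0 [ 480.7 -264.6] -166.9 [ 480.3 -262.3] [79.8 26.2] 12.3
green 118 415.1 207.8 [ 474.2 -229.9] -168.8 [ 473.9 -230.2] [79.8 15.3] 11.6
bench [70.78 78.48 37.42] block [57.30555556 58.94444444 55.91666667]
[[88, 133, 71], [85, 129, 75], [87, 137, 69], [67, 149, 72], [67, 156, 231], [68, 157, 230], [67, 88, 90], [15, 7, 73], [66, 90, 145], [64, 71, 191], [67, 158, 229], [68, 158, 229], [78, 135, 68], [84, 129, 81], [85, 131, 80]]
block 602 [ 474.9 -248.4] ((473.0664978027344, -247.62289428710938), (119.39659881591797, 58.263179779052734), 11.481553077697754)
```

View pics/m1.png

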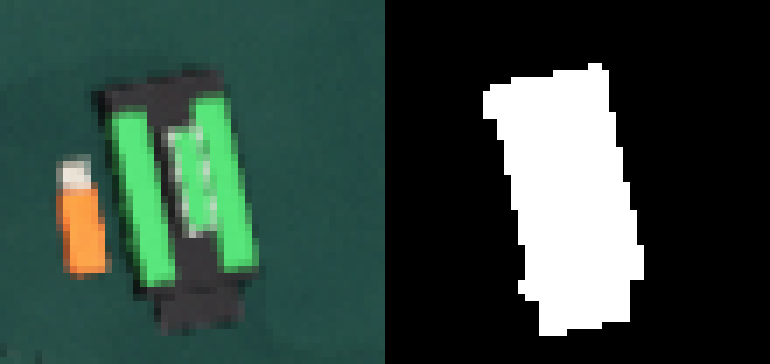

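```bash
python3 - <<'E'
from h import *
f=np.load('pics/top0.npz');im=f['im'].astype(float);hsv=cv2.cvtColor(f['im'],cv2.COLOR_BGR2HSV)
sat=im[...,1]-im[...,2] # green minus red
def cross(a,t,rev=False):
    idx=range(len(a)-1) if not rev else range(len(a)-1,0,-1)
    for i in idx:
        j=i+1 if not rev else i-1
        if a[i]<t<=a[j]: return i+(t-a[i])/(a[j]-a[i])*(j-i)
L=[];R=[]
for v in range(199,217):
    a=im[v,405:440,1]
    L.append((405+cross(a,150),v)); R.append((405+cross(a,150,True),v))
L=np.array(L);R=np.array(R);print(L[:,0].round(1),R[:,0].round(1))
lw=onplane('top',L[:,0],L[:,1],.022)*1e3;rw=onplane('top',R[:,0],R[:,1],.022)*1e3
for w in(lw,rw):
    k=np.polyfit(w[:,0],w[:,1],1);print('line y at 475',np.polyval(k,475),np.degrees(np.arctan(k[0])),np.std(w[:,1]-np.polyval(k,w[:,0])))
# x extents along axis: dark vs bench, G-R contrast: bench 41, block ~3
E
python3 - <<'E'
from h import *
f=np.load('pics/top0.npz');im=f['im'].astype(int)
print('G-R'); print((im[...,1]-im[...,2])[186:194,406:432]); print((im[...,1]-im[...,2])[216:230,410:436])
E
```

```text
[411.  411.3 411.4 411.7 411.9 412.  412.2 412.3 412.6 412.9 412.9 413.2
 413.4 413.6 413.9 414.  414.2 414.4] [427.6 427.8 427.9 428.3 428.4 428.6 428.8 429.  429.3 429.5 429.6 429.9
 430.  430.3 430.5 430.7 430.9 430.9]
line y at 475 -222.18340615844235 11.614895345358708 0.14935721723991238
line y at 475 -276.44512141690524 11.595995598897773 0.16638914146633804
G-R
[[41 41 43 41 42 43 40 41 41 42 42 42 42 41 41 42 43 42 42 41 41 41 41 41
  42 40]
 [42 41 41 41 40 41 39 39 40 41 41 41 39 39 40 43 41 43 42 44 41 41 42 42
  43 42]
 [41 39 38 37 37 37 36 38 38 38 37 38 36 38 40 40 38 39 41 41 40 42 42 41
  41 43]
 [40 39 37 37 36 37 37 38 38 37 36 38 37 38 35 31 29 32 28 28 35 42 41 40
  42 41]
 [39 39 37 36 37 37 37 40 39 37 30 32 29 22 19  4  5  8  1  2 16 40 43 41
  42 41]
 [39 39 38 37 35 31 29 25 23 22  7  7  0 -3 -2 -3 -1 -2 -1 -2  6 39 41 41
  41 42]
 [36 38 33 28 13  7  4  1 -1 -3 -2 -1 -4 -2 -1 -1 -3 -2 -1 -1  3 33 41 40
  40 42]
 [39 34 17  1 -3 -2 -1 -1 -1 -1 -2 -3 -4 -4 -2 -2  3 20 37 40 52 36 42 42
  41 41]]
[[ -2  35  29  27  69 140 141 141 137  78  -3  -1  -2  -1  -1  
[... 763 characters left out ...]
-3  -2  -3
   -1  11  36  36  36  40  40  41]
 [ 39  39  40  39  39  38  35   5  -1  -1  -2  -2  -1  -3  -3  -2  -3  -4
   -2   5  37  36  38  40  41  41]
 [ 38  38  40  38  37  38  33  10  -2  -3  -3  -2   0  -2  -2   1   3   1
    9  15  39  37  37  42  43  41]
 [ 40  38  40  38  37  38  38  22  -3   1   4   4   8  10  11  19  25  27
   33  40  38  37  37  39  43  41]
 [ 40  38  38  37  37  38  38  29  10  18  25  25  33  37  37  38  39  38
   37  38  37  37  37  39  42  42]
 [ 38  40  39  39  37  38  37  38  38  38  37  38  38  36  37  37  38  38
   37  38  37  37  36  37  40  40]
 [ 40  39  38  39  36  38  38  39  37  37  39  38  39  37  38  36  37  40
   38  37  37  37  37  37  39  37]]
```

```bash
python3 - <<'E'
from h import *
f=np.load('pics/top0.npz');im=f['im'];hsv=cv2.cvtColor(im,cv2.COLOR_BGR2HSV)
win=np.zeros((400,640),np.uint8);win[164:230,308:362]=255
for nm,lo,hi,z in(('blue',(95,120,120),(125,255,255),.025),('yellow',(20,120,120),(35,255,255),.066)):
    m=cv2.inRange(hsv,lo,hi)&win
    n,l,s,c=cv2.connectedComponentsWithStats(m)
    for i in range(1,n):
        if s[i,4]<4: continue
        v,u=np.where(l==i);p=onplane('top',u,v,z)[:,:2]*1e3;r=cv2.minAreaRect(p.astype(np.float32));print(nm,s[i,4],c[i].round(1),p.mean(0).round(1),r)
m=(cv2.inRange(hsv,(0,0,110),(180,60,255))|cv2.inRange(hsv,(95,120,120),(125,255,255))|cv2.inRange(hsv,(20,120,120),(35,255,255)))&win
o=np.hstack([im,cv2.cvtColor(m,cv2.COLOR_GRAY2BGR)])
cv2.imwrite('pics/m2.png',cv2.resize(np.hstack([im[160:232,305:362],cv2.cvtColor(m,cv2.COLOR_GRAY2BGR)[160:232,305:362]]),None,fx=7,fy=7,interpolation=0))
E
```

```text
blue 170 [343.1 218. ] [436.7   4.5] ((436.16131591796875, 5.006877899169922), (23.67378044128418, 79.4321517944336), 19.391563415527344)
yellow 71 [330.1 173.8] [576.6  49.5] ((575.4373168945312, 46.3658447265625), (17.238618850708008, 52.073299407958984), 4.4785919189453125)
```

View pics/m2.png

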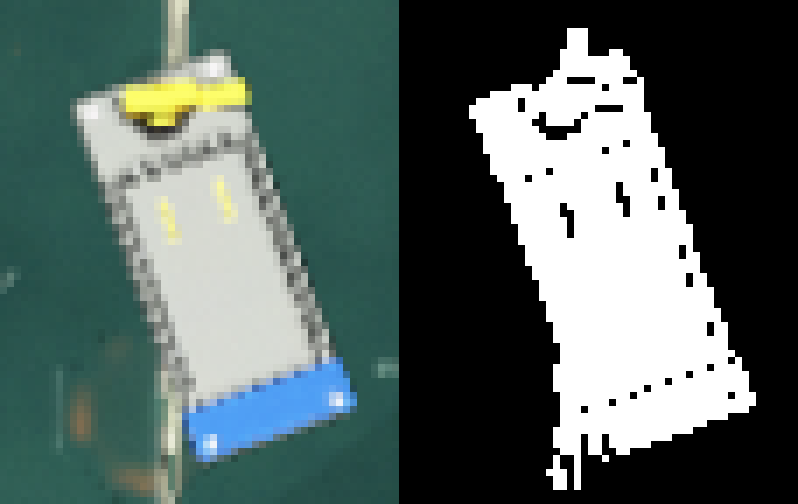

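```bash
python3 - <<'E'
from h import *
f=np.load('pics/top0.npz');im=f['im'].astype(float)
B=im[...,0];G=im[...,1];R=im[...,2]
# pack x extents
th=np.radians(11.6);ax=np.array([np.cos(th),np.sin(th)]);ay=np.array([-ax[1],ax[0]])
d=(G-R)
def sub(a,t,up):
    for i in range(len(a)-1):
        if (a[i]<t<=a[i+1]) if up else (a[i]>t>=a[i+1]): return i+(t-a[i])/(a[i+1]-a[i])
far=[(u,186+sub(d[186:200,u],19,False)) for u in range(411,425)]
near=[(u,218+sub(d[218:232,u],19,True)) for u in range(419,428)]
far=np.array(far);near=np.array(near)
pf=onplane('top',far[:,0],far[:,1],.022)[:,:2]*1e3;pn=onplane('top',near[:,0],near[:,1],.004)[:,:2]*1e3
c=np.array([475,-249.3])
print('far',((pf-c)@ax).round(1),'near',((pn-c)@ax).round(1))
# dock
bl=B-R
lip=np.array([(u,205+sub(bl[205:222,u],90,True)) for u in range(335,352)])
fr=np.array([(u,210+sub(bl[212:230,u],90,False)+2) for u in range(336,352)])
pl=onplane('top',lip[:,0],lip[:,1],.025)[:,:2]*1e3;pr=onplane('top',fr[:,0],fr[:,1],.025)[:,:2]*1e3
for nm,p in(('lip',pl),('front',pr)):
    k=np.polyfit(p[:,1],p[:,0],1);print(nm,'x at y=10',np.polyval(k,10),'yaw',np.degrees(-np.arctan(k[0])),np.std(p[:,0]-np.polyval(k,p[:,1])))
gr=R  # bench R ~37, dock ~150+
L=[];Rr=[]
for v in range(184,208):
    a=gr[v,308:365]; i=sub(a,90,True); L.append((308+i,v))
    b=a[::-1]; j=sub(b,90,True); Rr.append((364-j,v))
L=np.array(L);Rr=np.array(Rr);print(L[:,0].round(1),Rr[:,0].round(1))
for z in(.008,.019):
  q=[]
  for e in(L,Rr):
    p=onplane('top',e[:,0],e[:,1],z)[:,:2]*1e3;k=np.polyfit(p[:,0],p[:,1],1);r=p[:,1]-np.polyval(k,p[:,0]);ok=abs(r)<1.5;k=np.polyfit(p[ok,0],p[ok,1],1);q.append((np.polyval(k,490),np.degrees(np.arctan(k[0])),ok.sum()))
  print(z,q)
# blue side edges
for v in range(213,223):
    a=bl[v,328:362];i=sub(a,80,True);j=sub(a[::-1],80,True);print(v,round(328+i,1),round(361-j,1),end='; ')
E
```

```text
far [57.8 57.5 57.4 57.  56.6 58.  57.3 57.3 57.4 57.2 58.3 57.8 56.8 56.9] near [-61.4 -35.3 -61.5 -61.3 -61.5 -62.  -61.6 -61.4 -61.9]
lip x at y=10 447.1800364199441 yaw 20.488956958445876 0.3066503148901346
front x at y=10 421.56086538981276 yaw 20.44132526366097 0.6534675141982142
[317.8 318.1 318.9 319.2 319.2 320.1 320.3 320.2 321.2 321.5 321.3 322.3
 322.5 322.5 323.2 323.1 323.9 324.2 324.2 325.1 325.3 325.2 326.2 326.4] [343.2 343.7 343.7 344.2 344.7 344.8 345.4 345.7 346.1 346.6 346.6 347.1
 347.7 347.7 348.1 348.6 348.6 349.2 349.6 349.8 350.5 350.7 351.1 351.6]
0.008 [(np.float64(66.16773056862542), np.float64(20.86957719985606), np.int64(24)), (np.float64(-17.10122300066044), np.float64(20.472643419857796), np.int64(24))]
0.019 [(np.float64(66.37484557771752), np.float64(20.869577199856074), np.int64(24)), (np.float64(-16.352553808434976), np.float64(20.47264341985777), np.int64(24))]
213 346.3 354.3; 214 343.3 354.6; 215 340.3 354.7; 216 337.7 355.5; 217 335.2 355.6; 218 332.4 354.7; 219 330.7 351.6; 220 330.8 348.8; 221 331.0 346.5; 222 331.6 343.6;
```

```bash
cat >> h.py <<'E'
from scipy.spatial.transform import Rotation as Ro
DOCK=np.array([.502,.0292,0]);DY=20.6; PACK=np.array([.482,-.248,0]);PY=11.6
def frame(yaw): return Ro.from_euler('z',yaw,degrees=True)
def toolR(yaw,tilt=0): # tilt deg: pack +x end up
    return frame(yaw)*Ro.from_euler('y',-tilt,degrees=True)*Ro.from_euler('x',180,degrees=True)
def go(p,R,p0=None,R0=None):
    o=status.get_obs()
    if p0 is None:p0=o['ee_pos']
    if R0 is None:R0=Ro.from_rotvec(o['tcp_rot'])
    print('slide cm',(R0.inv().apply(np.asarray(p)-p0)*100).round(2),'rot deg',np.degrees((R0.inv()*R).as_rotvec()).round(2))
def st():
    o=status.get_obs();print('t',o['time_s'],'p',(o['ee_pos']*1e3).round(1),'F',o['wrist_force'].round(1),'T',o['ft_torque'].round(2),'w',round(o['grip_width'],3),'q',o['joint_positions'].round(2)); 
    R=Ro.from_rotvec(o['tcp_rot']).as_matrix();print('toolx',R[:,0].round(3),'yaw',np.degrees(np.arctan2(R[1,0],R[0,0])).round(2),'tilt',np.degrees(np.arcsin(R[2,0])).round(2),'roll',np.degrees(np.arcsin(R[2,1])).round(2))
E
python3 -c "
from h import *
go([.482,-.248,.12],toolR(PY)); print(proj('top',[.482,-.248,.022]))"
```

```text
slide cm [ 39.47 -25.32  11.11] rot deg [-0.06 -0.    4.43]
[420.6528694  205.47543013]
```

```bash
python3 -m handwheel '[{"slide":[39.5,-25.3,3],"rot":[0,0,4.4],"gripper":-1},{"slide":[39.5,-25.3,3],"rot":[0,0,4.4],"gripper":-1},{"slide":[39.5,-25.3,3],"rot":[0,0,4.4],"gripper":-1},{"slide":[39.5,-25.3,3],"rot":[0,0,4.4],"gripper":-1},{"slide":[39.5,-25.3,3],"rot":[0,0,4.4],"gripper":-1},{"slide":[39.5,-25.3,3],"rot":[0,0,4.4],"gripper":-1},{"slide":[39.5,-25.3,3],"rot":[0,0,4.4],"gripper":-1},{"slide":[39.5,-25.3,3],"rot":[0,0,4.4],"gripper":-1},{"slide":[39.5,-25.3,3],"rot":[0,0,4.4],"gripper":-1},{"slide":[39.5,-25.3,3],"rot":[0,0,4.4],"gripper":-1}]'; python3 -c "
from h import *
st();go([.482,-.248,.12],toolR(PY))"
```

```text
time_s: 0.93
ee_pos: [0.4482, -0.2867, 0.2045]
tcp_rot: [-3.125, -0.318, 0.0]
wrist_force: [0.7, -1.2, -0.1]
grip_width: 1.004
t 0.9333 p [ 448.2 -286.7  204.5] F [ 0.7 -1.2 -0.1] T [-0.04 -0.05  0.01] w 1.004 q [-0.69  0.39  1.82 -0.    0.93  0.67]
toolx [ 0.979  0.201 -0.   ] yaw 11.62 tilt -0.01 roll -0.0
slide cm [ 4.09 -3.1   8.45] rot deg [-0.    0.01  0.02]
```

```bash
python3 -m handwheel '[{"slide":[4.1,-3.1,8.5],"rot":[0,0,0],"gripper":-1},{"slide":[4.1,-3.1,8.5],"rot":[0,0,0],"gripper":-1},{"slide":[4.1,-3.1,8.5],"rot":[0,0,0],"gripper":-1},{"slide":[4.1,-3.1,8.5],"rot":[0,0,0],"gripper":-1},{"slide":[4.1,-3.1,8.5],"rot":[0,0,0],"gripper":-1}]'; python3 -c "
from h import *
snap('top','top1');im,d=snap('side','side1')
st();go([.482,-.248,.026],toolR(PY))
a=cv2.imread('pics/top1.png')[150:250,370:480];b=im[100:210,300:440]
cv2.imwrite('pics/c3.png',np.hstack([cv2.resize(a,(440,400)),cv2.resize(b,(360,400))[:, :360]]))
"
```

```text
time_s: 1.35
ee_pos: [0.4811, -0.2496, 0.1194]
tcp_rot: [-3.124, -0.32, 0.002]
wrist_force: [0.5, -0.2, 1.4]
grip_width: 1.002
t 1.45 p [ 481.2 -250.7  120.8] F [-0.1  0.   0.2] T [-0.01  0.03 -0.02] w 1.001 q [-0.6   0.52  1.88 -0.    0.75  0.77]
toolx [0.98  0.201 0.001] yaw 11.6 tilt 0.06 roll 0.07
slide cm [ 0.12 -0.26  9.48] rot deg [ 0.07 -0.06 -0.  ]
```

View pics/c3.png

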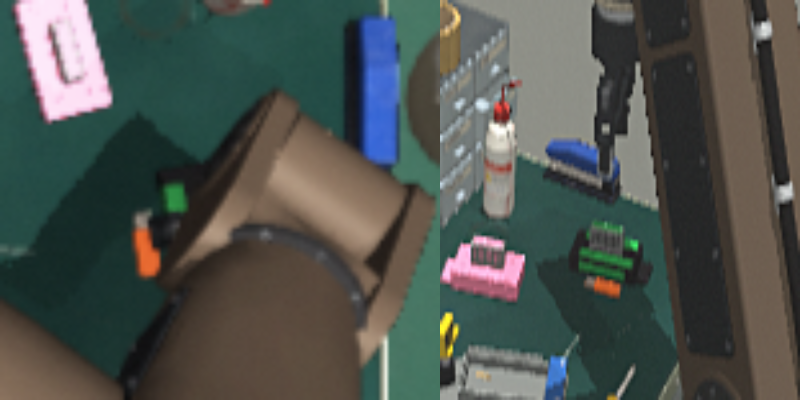

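```bash
python3 -m handwheel '[{"slide":[0.1,-0.2,4],"rot":[0,0,0],"gripper":-1},{"slide":[0.1,-0.2,4],"rot":[0,0,0],"gripper":-1},{"slide":[0.1,-0.2,4],"rot":[0,0,0],"gripper":-1}]'; python3 -c "
from h import *
st();go([.482,-.248,.026],toolR(PY));print(proj('side',[status.get_obs()['ee_pos'],[.482,-.248,.048]]))
im,d=snap('side','side2');st();cv2.imwrite('pics/c4.png',cv2.resize(im[120:220,300:420],None,fx=6,fy=6))
"
```

```text
time_s: 1.7
ee_pos: [0.481, -0.2481, 0.08]
tcp_rot: [-3.124, -0.317, 0.002]
wrist_force: [0.6, -0.6, 1.2]
grip_width: 0.998
t 1.7 p [ 481.  -248.1   80. ] F [ 0.6 -0.6  1.2] T [-0.04 -0.03 -0.08] w 0.998 q [-0.6   0.58  1.91 -0.    0.66  0.77]
toolx [ 0.98   0.201 -0.001] yaw 11.57 tilt -0.08 roll -0.07
slide cm [0.11 0.02 5.4 ] rot deg [-0.07  0.08 -0.03]
[[365.0787807  154.18934018]
 [364.29060681 161.37912617]]
t 1.75 p [ 481.6 -248.4   81. ] F [-0.2 -0.7  0.1] T [ 0.02  0.   -0.04] w 1.0 q [-0.6   0.58  1.91 -0.    0.66  0.77]
toolx [0.98  0.201 0.   ] yaw 11.58 tilt 0.01 roll 0.02
```

View pics/c4.png

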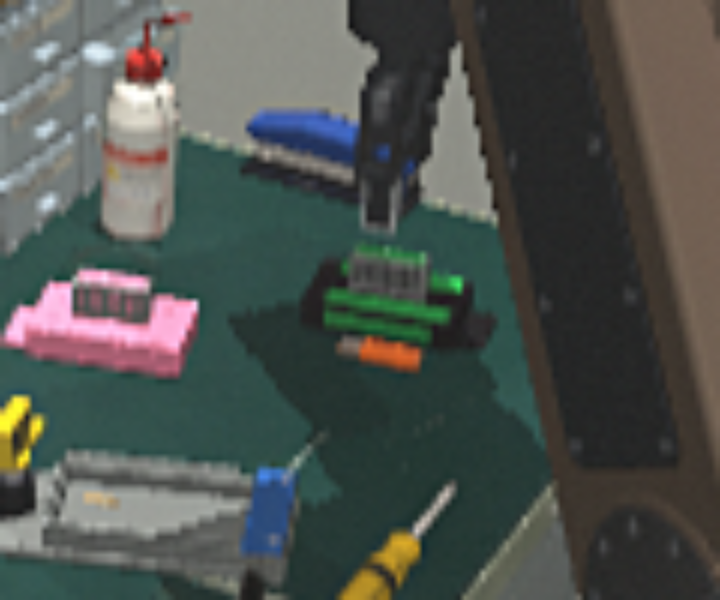

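```bash
python3 -m handwheel '[{"slide":[0.05,0,3],"rot":[0,0,0],"gripper":-1},{"slide":[0.05,0,5.4],"rot":[0,0,0],"gripper":-1},{"slide":[0.05,0,5.4],"rot":[0,0,0],"gripper":-1},{"slide":[0.05,0,5.4],"rot":[0,0,0],"gripper":-1}]'; python3 -c "
from h import *
st()"
```

```text
time_s: 2.08
ee_pos: [0.4823, -0.248, 0.0269]
tcp_rot: [3.125, 0.318, -0.0]
wrist_force: [0.6, -0.9, 1.3]
grip_width: 1.001
t 2.0833 p [ 482.3 -248.    26.9] F [ 0.6 -0.9  1.3] T [0.05 0.04 0.05] w 1.001 q [-0.6   0.67  1.93 -0.    0.54  0.77]
toolx [ 0.98   0.201 -0.   ] yaw 11.61 tilt -0.0 roll 0.01
```

```bash
python3 -m handwheel '[{"slide":[0,0,0],"rot":[0,0,0],"gripper":1},{"slide":[0,0,0],"rot":[0,0,0],"gripper":1},{"slide":[0,0,0],"rot":[0,0,0],"gripper":1},{"slide":[0,0,0],"rot":[0,0,0],"gripper":1},{"slide":[0,0,0],"rot":[0,0,0],"gripper":1},{"slide":[0,0,0],"rot":[0,0,0],"gripper":1},{"slide":[0,0,0],"rot":[0,0,0],"gripper":1},{"slide":[0,0,0],"rot":[0,0,0],"gripper":1}]'; python3 -c "
from h import *
st()"
```

```text
time_s: 2.75
ee_pos: [0.4824, -0.2477, 0.0263]
tcp_rot: [3.125, 0.318, 0.001]
wrist_force: [-1.2, -0.0, 6.6]
grip_width: 0.175
t 2.75 p [ 482.4 -247.7   26.3] F [-1.2 -0.   6.6] T [ 0.09  0.19 -0.06] w 0.175 q [-0.6   0.67  1.93 -0.    0.54  0.77]
toolx [0.979 0.202 0.001] yaw 11.63 tilt 0.03 roll 0.04
```

```bash
cat >> h.py <<'E'
def dock(bx,bz,tilt,x0=0.,h=26.3,by=0.):
    a=np.radians(tilt);u=np.array([np.cos(a),0,np.sin(a)]);n=np.array([-np.sin(a),0,np.cos(a)])
    p=np.array([bx,by,bz])+(68+x0)*u+h*n
    return DOCK+frame(DY).apply(p/1e3), toolR(DY,tilt)
def where(x0=0.,h=26.3):
    o=status.get_obs();R=Ro.from_rotvec(o['tcp_rot'])
    Rp=frame(DY).inv()*R*Ro.from_euler('x',180,degrees=True)
    p=frame(DY).inv().apply(o['ee_pos']-DOCK)*1e3
    O=p+Rp.apply([-x0,0,-h]);B=O+Rp.apply([-68,0,0]);E=O+Rp.apply([50,0,0])
    F=frame(DY).inv().apply(o['wrist_force'])
    print('dock frame: origin',O.round(1),'toe bottom',B.round(1),'rear bottom',E.round(1),'F',F.round(1),'T',o['ft_torque'].round(2))
E
python3 -m handwheel '[{"slide":[0,0,-2],"rot":[0,0,0],"gripper":1},{"slide":[0,0,-5],"rot":[0,0,0],"gripper":1},{"slide":[0,0,-8],"rot":[0,0,0],"gripper":1},{"slide":[0,0,-10],"rot":[0,0,0],"gripper":1},{"slide":[0,0,-10],"rot":[0,0,0],"gripper":1}]'; python3 -c "
from h import *
st();go(*dock(-52,85,15));print(dock(-52,85,15)[0])"
```

```text
time_s: 3.17
ee_pos: [0.4834, -0.2483, 0.1294]
tcp_rot: [3.122, 0.318, 0.007]
wrist_force: [0.5, 0.0, -0.6]
grip_width: 0.178
t 3.1667 p [ 483.4 -248.3  129.4] F [ 0.5  0.  -0.6] T [ 0.04 -0.07  0.03] w 0.178 q [-0.6   0.5   1.87 -0.    0.76  0.77]
toolx [0.979 0.202 0.004] yaw 11.64 tilt 0.23 roll 0.24
slide cm [  8.1  -26.91   0.06] rot deg [ 1.43 14.76 -8.88]
[0.50843636 0.03161927 0.12800354]
```

```bash
python3 -m handwheel '[{"slide":[0,-4,0],"rot":[0,0,0],"gripper":1},{"slide":[8.2,-26.9,0],"rot":[1.2,14.9,-8.9],"gripper":1},{"slide":[8.2,-26.9,0],"rot":[1.2,14.9,-8.9],"gripper":1},{"slide":[8.2,-26.9,0],"rot":[1.2,14.9,-8.9],"gripper":1},{"slide":[8.2,-26.9,0],"rot":[1.2,14.9,-8.9],"gripper":1},{"slide":[8.2,-26.9,0],"rot":[1.2,14.9,-8.9],"gripper":1},{"slide":[8.2,-26.9,0],"rot":[1.2,14.9,-8.9],"gripper":1},{"slide":[8.2,-26.9,0],"rot":[1.2,14.9,-8.9],"gripper":1},{"slide":[8.2,-26.9,0],"rot":[1.2,14.9,-8.9],"gripper":1},{"slide":[8.2,-26.9,0],"rot":[1.2,14.9,-8.9],"gripper":1}]'; python3 -c "
from h import *
st();where();go(*dock(-52,85,15));
im,d=snap('side','side3');im2,d=snap('top','top3');st();where()
a=cv2.resize(im[100:230,260:390],(520,520));b=cv2.resize(im2[150:240,300:370],(280,360));o=np.zeros((520,800,3),np.uint8);o[:,:520]=a;o[:360,520:]=b
cv2.imwrite('pics/c5.png',o)"
```

```text
time_s: 4.0
ee_pos: [0.5079, 0.0324, 0.125]
tcp_rot: [-3.02, -0.549, -0.394]
wrist_force: [-0.0, -0.1, -1.1]
grip_width: 0.177
t 4.0 p [507.9  32.4 125. ] F [-0.  -0.1 -1.1] T [-0.12  0.18 -0.  ] w 0.177 q [-0.13  0.42  2.11  0.31  0.4   0.81]
toolx [0.905 0.34  0.257] yaw 20.62 tilt 14.87 roll -0.04
dock frame: origin [13.4  0.9 99.6] toe bottom [-52.3   0.9  82.2] rear bottom [ 61.8   1.  112.5] F [-0.  -0.1 -1.1] T [-0.12  0.18 -0.  ]
slide cm [ 0.09  0.09 -0.28] rot deg [-0.05  0.13  0.02]
t 4.1 p [508.1  31.4 125.3] F [ 0.3  0.3 -1.1] T [-0.01  0.14 -0.04] w 0.17 q [-0.13  0.42  2.1   0.31  0.4   0.81]
toolx [0.905 0.338 0.257] yaw 20.49 tilt 14.89 roll -0.04
dock frame: origin [13.3 -0.1 99.9] toe bottom [-52.5   0.   82.4] rear bottom [ 61.6  -0.2 112.7] F [ 0.4  0.2 -1.1] T [-0.01  0.14 -0.04]
```

View pics/c5.png

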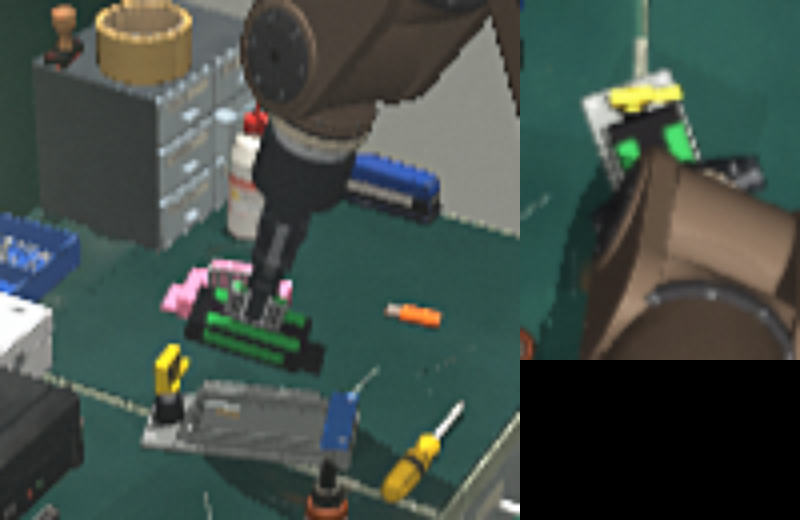

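```bash
python3 - <<'E'
from h import *
p0=np.array([.5081,.0314,.1253]);R=toolR(20.5,14.89)*Ro.from_euler('x',180,degrees=True)
O=p0+R.apply([0,0,-.0263])
pts={'toeL':(-68,20,5),'toeR':(-68,-20,5),'toeLb':(-68,20,0),'rearTL':(50,28,22),'rearTR':(50,-28,22),'rearBL':(50,28,0),'frontBL':(-50,28,0)}
W=np.array([O+R.apply(np.array(v)/1e3) for v in pts.values()])
for n,c0,r0,s in(('side',260,100,4),('top',300,150,4)):
    q=proj(n,W);im=np.load(f'pics/{n}3.npz')['im']
    big=cv2.resize(im[r0:r0+130,c0:c0+130] if n=='side' else im[r0:r0+60,c0:c0+70],None,fx=8,fy=8,interpolation=cv2.INTER_CUBIC)
    for k,(x,y) in zip(pts,q): print(n,k,round(x,1),round(y,1)); cv2.circle(big,(int((x-c0+.5)*8),int((y-r0+.5)*8)),4,(0,0,255),1)
    if n=='side': big=big[480:780,100:720]
    else: big=big[:480,:560]
    cv2.imwrite(f'pics/c6{n}.png',big)
E
```

```text
side toeL 339.2 191.7
side toeR 340.8 185.0
side toeLb 338.8 192.8
side rearTL 306.3 178.1
side rearTR 309.4 169.2
side rearBL 304.7 183.3
side frontBL 333.3 192.5
top toeL 336.0 215.0
top toeR 348.0 210.8
top toeLb 335.8 214.7
top rearTL 321.9 181.8
top rearTR 339.1 175.7
top rearBL 321.3 180.7
top frontBL 331.6 210.3
```

View pics/c6side.png

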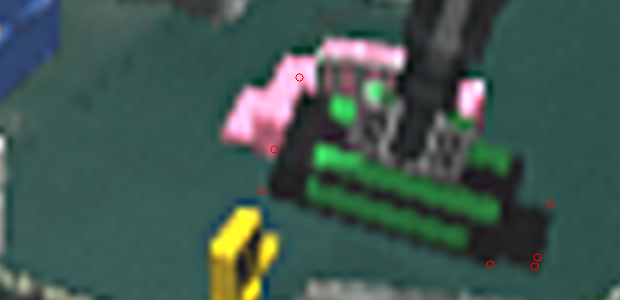

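View pics/c6top.png

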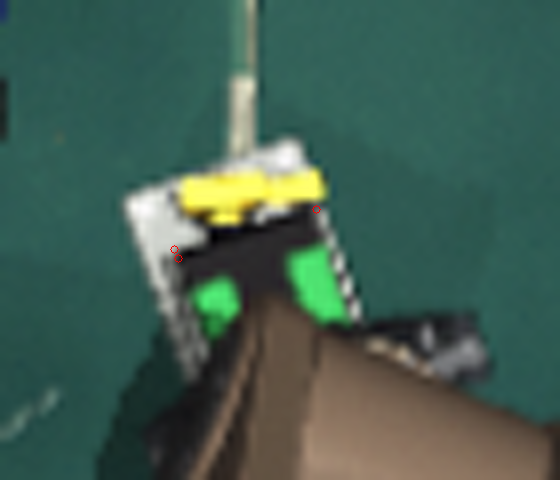

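```bash
python3 -c "
from h import *
go(*dock(-52.5,40,15));go(*dock(-52.5,13,15))"
```

```text
slide cm [-1.1  -0.01  4.08] rot deg [-0.01  0.11 -0.1 ]
slide cm [-1.79 -0.    6.69] rot deg [-0.01  0.11 -0.1 ]
```

```bash
python3 -m handwheel '[{"slide":[-0.55,0,2],"rot":[0,0.1,-0.1],"gripper":1},{"slide":[-1.1,0,4.1],"rot":[0,0.1,-0.1],"gripper":1},{"slide":[-1.45,0,5.4],"rot":[0,0.1,-0.1],"gripper":1},{"slide":[-1.8,0,6.7],"rot":[0,0.1,-0.1],"gripper":1},{"slide":[-1.8,0,6.7],"rot":[0,0.1,-0.1],"gripper":1}]'; python3 -c "
from h import *
st();where();
im,d=snap('side','side4');im2,d=snap('top','top4');where()
a=cv2.resize(im[150:230,280:380],None,fx=5,fy=5,interpolation=2);b=cv2.resize(im2[150:240,300:370],(280,360));o=np.zeros((400,800,3),np.uint8);o[:,:500]=a;o[:360,520:]=b
cv2.imwrite('pics/c7.png',o)"
```

```text
time_s: 4.52
ee_pos: [0.5073, 0.0311, 0.0542]
tcp_rot: [-3.02, -0.547, -0.393]
wrist_force: [-0.7, -0.1, -1.7]
grip_width: 0.173
t 4.5167 p [507.3  31.1  54.2] F [-0.7 -0.1 -1.7] T [-0.04  0.14  0.03] w 0.173 q [-0.13  0.56  2.16  0.57  0.23  0.54]
toolx [0.905 0.339 0.256] yaw 20.51 tilt 14.85 roll -0.09
dock frame: origin [12.3 -0.1 28.7] toe bottom [-53.4   0.   11.3] rear bottom [60.7 -0.1 41.5] F [-0.7  0.2 -1.7] T [-0.04  0.14  0.03]
dock frame: origin [13.3 -0.  30.7] toe bottom [-52.4   0.   13.1] rear bottom [61.6 -0.  43.6] F [ 0.7  0.1 -1.2] T [-0.06  0.17 -0.02]
```

View pics/c7.png

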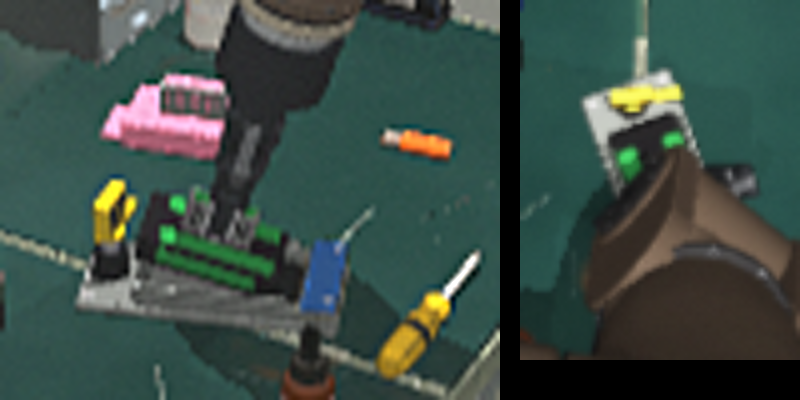

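```bash
python3 -m handwheel '[{"slide":[-0.4,0,0],"rot":[0,0,0],"gripper":1},{"slide":[-0.8,0,0],"rot":[0,0,0],"gripper":1},{"slide":[-1.1,0,0],"rot":[0,0,0],"gripper":1},{"slide":[-1.1,0,0],"rot":[0,0,0],"gripper":1}]'; python3 -c "
from h import *
where()"; python3 -m handwheel '[{"slide":[-0.2,0,0],"rot":[0,0,0],"gripper":1},{"slide":[-0.3,0,0],"rot":[0,0,0],"gripper":1},{"slide":[-0.3,0,0],"rot":[0,0,0],"gripper":1}]'; python3 -c "
from h import *
where()"
```

```text
time_s: 4.95
ee_pos: [0.4981, 0.0282, 0.0541]
tcp_rot: [-3.019, -0.55, -0.4]
wrist_force: [0.2, -0.2, -1.4]
grip_width: 0.173
dock frame: origin [ 2.8  0.4 28.7] toe bottom [-62.9   0.4  11. ] rear bottom [51.1  0.5 41.7] F [ 0.1 -0.3 -1.4] T [-0.06  0.16 -0.05]
time_s: 5.2
ee_pos: [0.4955, 0.0276, 0.0529]
tcp_rot: [-3.019, -0.551, -0.399]
wrist_force: [-0.3, -0.6, -2.0]
grip_width: 0.177
dock frame: origin [ 0.1  0.8 27.5] toe bottom [-65.5   0.7   9.8] rear bottom [48.4  0.8 40.4] F [-0.5 -0.4 -2. ] T [-0.06  0.13 -0.02]
```

```bash
python3 -m handwheel '[{"slide":[-0.1,0,0],"rot":[0,0,0],"gripper":1},{"slide":[-0.2,0,-0.03],"rot":[0,0,0],"gripper":1},{"slide":[-0.2,0,-0.03],"rot":[0,0,0],"gripper":1}]'; python3 -c "
from h import *
where()"; python3 -m handwheel '[{"slide":[-0.1,0,0],"rot":[0,0,0],"gripper":1},{"slide":[-0.2,0,-0.04],"rot":[0,0,0],"gripper":1},{"slide":[-0.2,0,-0.04],"rot":[0,0,0],"gripper":1}]'; python3 -c "
from h import *
where()"
```

```text
time_s: 5.45
ee_pos: [0.4935, 0.0269, 0.0524]
tcp_rot: [-3.019, -0.551, -0.398]
wrist_force: [-0.0, -0.1, -1.6]
grip_width: 0.169
dock frame: origin [-2.   0.9 27. ] toe bottom [-67.6   0.8   9.4] rear bottom [46.3  1.  40. ] F [-0.  -0.1 -1.6] T [-0.1   0.19 -0.01]
time_s: 5.7
ee_pos: [0.4926, 0.0262, 0.0527]
tcp_rot: [-3.019, -0.55, -0.401]
wrist_force: [5.7, 5.0, -2.4]
grip_width: 0.177
dock frame: origin [-3.   0.5 27.3] toe bottom [-68.7   0.4   9.5] rear bottom [45.3  0.6 40.3] F [ 7.1  2.7 -2.4] T [ 0.75 -0.87  0.02]
```

```bash
python3 -c "
from h import *
for t,z in((15,9.5),(11.5,9.2),(8,9),(6,9)): go(*dock(-68.2,z,t,x0=1.3))"
```

```text
slide cm [0.18 0.05 0.03] rot deg [ 0.02 -0.12  0.07]
slide cm [0.32 0.05 0.49] rot deg [ 0.02 -3.62  0.07]
slide cm [0.43 0.05 0.94] rot deg [ 0.02 -7.12  0.06]
slide cm [0.49 0.05 1.2 ] rot deg [ 0.02 -9.12  0.06]
```

```bash
python3 -m handwheel '[{"slide":[0.25,0.05,0],"rot":[0,0,0],"gripper":1},{"slide":[0.32,0.05,0.24],"rot":[0,-1.8,0],"gripper":1},{"slide":[0.4,0.05,0.49],"rot":[0,-3.6,0],"gripper":1},{"slide":[0.46,0.05,0.7],"rot":[0,-5.4,0],"gripper":1},{"slide":[0.51,0.05,0.94],"rot":[0,-7.1,0],"gripper":1},{"slide":[0.51,0.05,0.94],"rot":[0,-7.1,0],"gripper":1}]'; python3 -c "
from h import *
st();where(x0=1.3)
for t,z in((6,9),(4,8.8),(2,8.6),(0,8.4)): go(*dock(-68.2,z,t,x0=1.3))"
```

```text
time_s: 6.2
ee_pos: [0.4994, 0.0284, 0.0444]
tcp_rot: [-3.06, -0.559, -0.211]
wrist_force: [1.0, 0.9, -2.0]
grip_width: 0.176
t 6.2 p [499.4  28.4  44.4] F [ 1.   0.9 -2. ] T [-0.05  0.11  0.03] w 0.176 q [-0.11  0.58  2.11  0.19  0.33  0.93]
toolx [0.927 0.35  0.137] yaw 20.71 tilt 7.87 roll 0.03
dock frame: origin [-0.4  0.2 18.1] toe bottom [-67.7   0.    8.8] rear bottom [49.2  0.3 25. ] F [ 1.3  0.5 -2. ] T [-0.05  0.11  0.03]
slide cm [0.04 0.02 0.2 ] rot deg [ 0.02 -1.87  0.11]
slide cm [0.11 0.02 0.47] rot deg [ 0.02 -3.87  0.11]
slide cm [0.18 0.02 0.74] rot deg [ 0.02 -5.87  0.11]
slide cm [0.24 0.02 1.01] rot deg [ 0.02 -7.87  0.11]
```

```bash
python3 -c "
from h import *
st();where(x0=1.3)"; python3 -m handwheel '[{"slide":[0.04,0.02,0.2],"rot":[0,-1.9,0],"gripper":1},{"slide":[0.11,0.02,0.47],"rot":[0,-3.9,0.1],"gripper":1},{"slide":[0.11,0.02,0.47],"rot":[0,-3.9,0.1],"gripper":1}]'; python3 -c "
from h import *
where(x0=1.3)"
```

```text
t 6.2 p [499.4  28.4  44.4] F [ 1.   0.9 -2. ] T [-0.05  0.11  0.03] w 0.176 q [-0.11  0.58  2.11  0.19  0.33  0.93]
toolx [0.927 0.35  0.137] yaw 20.71 tilt 7.87 roll 0.03
dock frame: origin [-0.4  0.2 18.1] toe bottom [-67.7   0.    8.8] rear bottom [49.2  0.3 25. ] F [ 1.3  0.5 -2. ] T [-0.05  0.11  0.03]
time_s: 6.45
ee_pos: [0.501, 0.0289, 0.0398]
tcp_rot: [-3.076, -0.559, -0.108]
wrist_force: [-0.0, 0.2, -2.4]
grip_width: 0.173
dock frame: origin [-0.5  0.1 13.5] toe bottom [-68.4   0.1   8.8] rear bottom [49.4  0.1 17. ] F [ 0.   0.2 -2.4] T [-0.03  0.04 -0.05]
```

```bash
python3 -c "
from h import *
for t,z in((2,8.6),(0,8.2)): go(*dock(-68.2,z,t,x0=1.3))"; python3 -m handwheel '[{"slide":[0.07,0,0.25],"rot":[0,-2,0],"gripper":1},{"slide":[0.11,0,0.52],"rot":[0,-4,0],"gripper":1},{"slide":[0.11,0,0.55],"rot":[0,-4,0],"gripper":1},{"slide":[0.11,0,0.55],"rot":[0,-4,0],"gripper":1}]'; python3 -c "
from h import *
st();where(x0=1.3);im,d=snap('side','side5');cv2.imwrite('pics/c8.png',cv2.resize(im[150:230,280:380],None,fx=7,fy=7,interpolation=2))"
```

```text
slide cm [0.1  0.01 0.26] rot deg [-0.02 -2.02  0.  ]
slide cm [0.18 0.01 0.55] rot deg [-0.02 -4.02  0.  ]
time_s: 6.78
ee_pos: [0.5016, 0.0296, 0.0345]
tcp_rot: [-3.089, -0.562, -0.003]
wrist_force: [-0.7, 0.3, -1.3]
grip_width: 0.175
t 6.7833 p [501.6  29.6  34.5] F [-0.7  0.3 -1.3] T [0.02 0.01 0.02] w 0.175 q [-0.07  0.62  2.03  0.    0.49  1.13]
toolx [0.936 0.352 0.002] yaw 20.62 tilt 0.13 roll -0.06
dock frame: origin [-1.4  0.5  8.2] toe bottom [-69.4   0.5   8. ] rear bottom [48.6  0.5  8.3] F [-0.6  0.5 -1.3] T [0.02 0.01 0.02]
```

View pics/c8.png

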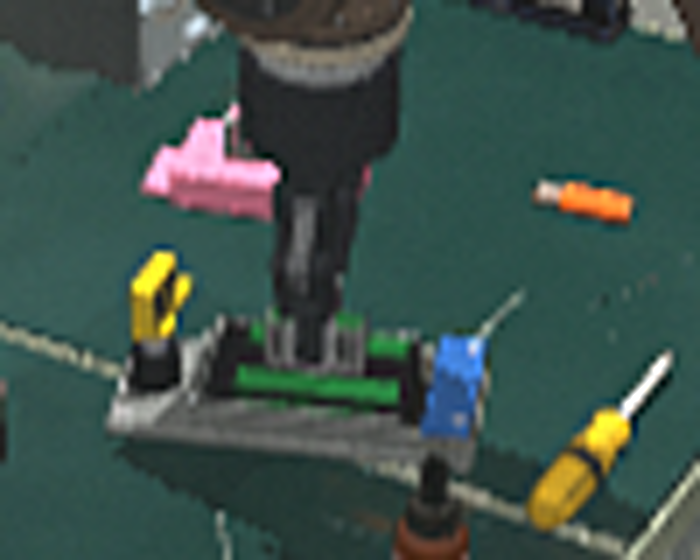

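```bash
python3 -m handwheel '[{"slide":[0.1,0,0.03],"rot":[0,-0.1,0],"gripper":1},{"slide":[0.12,-0.03,0.1],"rot":[0,-0.1,0],"gripper":1},{"slide":[0.12,-0.03,0.15],"rot":[0,-0.1,0],"gripper":1},{"slide":[0.12,-0.03,0.15],"rot":[0,-0.1,0],"gripper":1}]'; python3 -c "
from h import *
st();where(x0=1.3)"
```

```text
time_s: 7.17
ee_pos: [0.5026, 0.0298, 0.0343]
tcp_rot: [-3.091, -0.561, 0.0]
wrist_force: [-4.6, -4.0, 15.7]
grip_width: 0.176
t 7.1667 p [502.6  29.8  34.3] F [-4.6 -4.  15.7] T [-0.46  0.77  0.02] w 0.176 q [-0.07  0.63  2.03 -0.    0.49  1.14]
toolx [ 0.936  0.352 -0.   ] yaw 20.58 tilt -0.01 roll -0.0
dock frame: origin [-0.5  0.3  8. ] toe bottom [-68.5   0.3   8. ] rear bottom [49.5  0.3  8. ] F [-5.8 -2.2 15.7] T [-0.46  0.77  0.02]
```

```bash
python3 -m handwheel '[{"slide":[0,0,-0.1],"rot":[0,0,0],"gripper":1},{"slide":[0,0,-0.1],"rot":[0,0,0],"gripper":-1},{"slide":[0,0,-0.1],"rot":[0,0,0],"gripper":-1},{"slide":[0,0,-0.1],"rot":[0,0,0],"gripper":-1},{"slide":[0,0,-0.1],"rot":[0,0,0],"gripper":-1},{"slide":[0,0,-0.1],"rot":[0,0,0],"gripper":-1},{"slide":[0,0,-0.1],"rot":[0,0,0],"gripper":-1},{"slide":[0,0,-0.1],"rot":[0,0,0],"gripper":-1},{"slide":[0,0,-0.1],"rot":[0,0,0],"gripper":-1}]'; python3 -c "
from h import *
st()"
```

```text
time_s: 7.92
ee_pos: [0.5029, 0.03, 0.0341]
tcp_rot: [-3.091, -0.561, 0.002]
wrist_force: [0.6, 0.0, -0.7]
grip_width: 0.998
t 7.9167 p [502.9  30.   34.1] F [ 0.6  0.  -0.7] T [-0.02  0.   -0.03] w 0.998 q [-0.07  0.63  2.02 -0.    0.49  1.14]
toolx [ 0.936  0.352 -0.001] yaw 20.58 tilt -0.07 roll -0.02
```

```bash
python3 -m handwheel '[{"slide":[0,0,-4],"rot":[0,0,0],"gripper":-1},{"slide":[0,0,-8],"rot":[0,0,0],"gripper":-1},{"slide":[0,0,-12],"rot":[0,0,0],"gripper":-1},{"slide":[0,4,-12],"rot":[0,0,0],"gripper":-1},{"slide":[0,8,-12],"rot":[0,0,0],"gripper":-1},{"slide":[0,12,-12],"rot":[0,0,0],"gripper":-1},{"slide":[0,16,-12],"rot":[0,0,0],"gripper":-1},{"slide":[0,20,-12],"rot":[0,0,0],"gripper":-1},{"slide":[0,23,-12],"rot":[0,0,0],"gripper":-1},{"slide":[0,23,-12],"rot":[0,0,0],"gripper":-1}]'; python3 -c "
from h import *
st()
im,d=snap('side','side6');im2,d=snap('top','top6')
a=cv2.resize(im[150:220,280:360],(560,490),interpolation=2);b=cv2.resize(im2[160:232,305:365],(240,288),interpolation=2);o=np.zeros((490,800,3),np.uint8);o[:,:560]=a;o[:288,560:]=b
cv2.imwrite('pics/c9.png',o);cv2.imwrite('pics/c9t.png',cv2.resize(im2[160:232,300:370],None,fx=8,fy=8,interpolation=2))"
```

```text
time_s: 8.75
ee_pos: [0.5853, -0.1903, 0.1538]
tcp_rot: [3.091, 0.555, 0.0]
wrist_force: [-0.9, 0.5, 0.4]
grip_width: 1.003
t 8.75 p [ 585.3 -190.3  153.8] F [-0.9  0.5  0.4] T [ 0.02  0.01 -0.02] w 1.003 q [-0.42  0.56  1.67 -0.    0.91  0.79]
toolx [ 0.937  0.348 -0.   ] yaw 20.37 tilt -0.01 roll 0.08
```

View pics/c9.png

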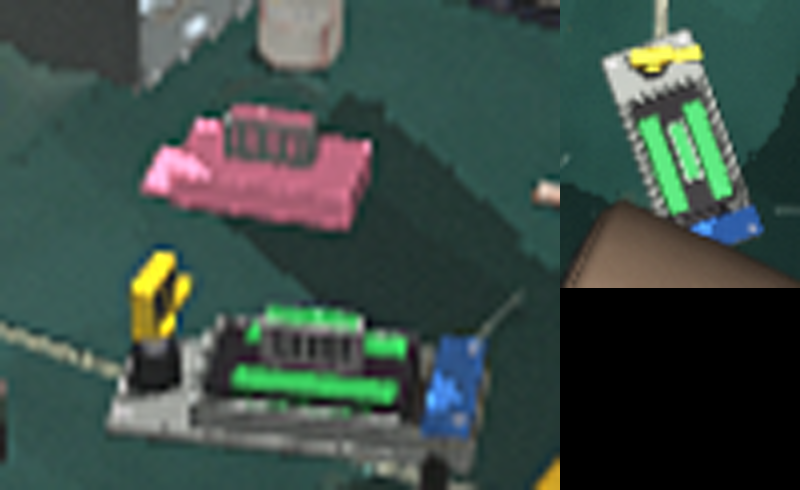

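View pics/c9t.png

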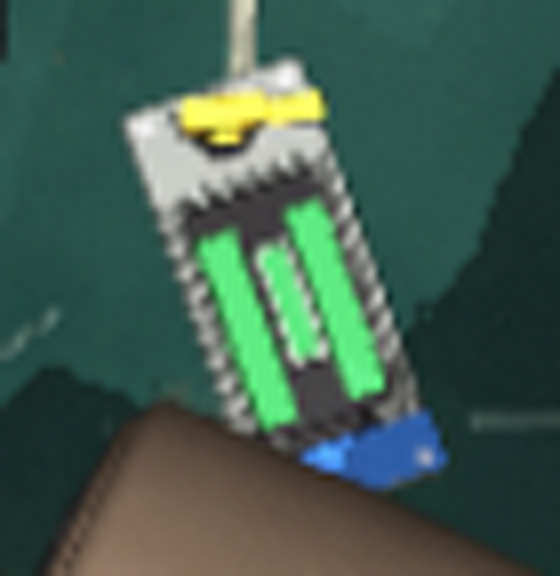

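```bash
python3 - <<'E'
from h import *
im=np.load('pics/top6.npz')['im'];hsv=cv2.cvtColor(im,cv2.COLOR_BGR2HSV)
ax=DOCK[:2]+frame(DY).apply([.08,0,0])[:2];print('axis',ax,proj('top',[[*ax,.0735],[*ax,.0445]]))
m=cv2.inRange(hsv,(20,110,110),(35,255,255))[165:182,318:344]
for r,row in enumerate(m): print(165+r,''.join('#' if x else '.' for x in row))
for r in range(168,180): print(r,im[r,318:344,1].tolist())
# arm tip end, centre
for (u,v) in((340.3,172.3),(340.5,173.0),(340,171)):
    p=onplane('top',u,v,.0445)[:2];d=p-ax;yaw=np.degrees(np.arctan2(d[1],d[0]));print('tip',p.round(4),np.hypot(*d).round(4),'yaw',yaw.round(1),'turn deg',round(DY-90-yaw,1))
E
```

```text
axis [0.57688476 0.05734733] [[327.63352783 173.43431206]
 [327.57105917 174.37463097]]
165 ..........................
166 ..........................
167 ..........................
168 ..........................
169 ..........................
170 ..........................
171 .....................#....
172 .....#################....
173 .....##################...
174 .....#################....
175 .....##########...........
176 .....##.#####.............
177 ........####..............
178 ..........................
179 ..........................
180 ..........................
181 ..........................
168 [83, 83, 82, 86, 85, 84, 86, 87, 86, 89, 124, 181, 161, 160, 133, 137, 169, 211, 211, 154, 80, 86, 85, 85, 86, 87]
169 [83, 83, 84, 85, 86, 87, 86, 87, 86, 95, 132, 159, 154, 189, 195, 203, 219, 240, 231, 186, 85, 86, 87, 87, 86, 86]
170 [83, 83, 84, 85, 85, 87, 87, 91, 110, 125, 161, 189, 202, 206, 189, 204, 216, 239, 225, 197, 134, 87, 85, 85, 87, 86]
171 [83, 84, 86, 82, 82, 99, 110, 109, 145, 159, 205, 215, 234, 232, 219, 192, 195, 190, 201, 228, 217, 192, 84, 86, 87, 85]

[... 489 characters left out ...]
72, 150, 141, 138, 77, 88, 87, 87]
176 [238, 217, 205, 192, 121, 128, 118, 89, 120, 205, 206, 187, 95, 74, 164, 206, 205, 206, 204, 205, 207, 197, 129, 87, 86, 86]
177 [205, 205, 205, 198, 156, 140, 65, 48, 153, 242, 238, 205, 85, 110, 206, 205, 205, 204, 205, 205, 205, 202, 180, 84, 85, 87]
178 [205, 205, 204, 205, 205, 196, 140, 80, 39, 51, 42, 53, 84, 164, 205, 205, 205, 203, 191, 191, 205, 202, 170, 93, 85, 87]
179 [205, 205, 205, 205, 205, 204, 202, 164, 89, 90, 99, 131, 164, 205, 204, 201, 191, 209, 150, 135, 190, 177, 130, 137, 87, 87]
tip [0.5843 0.0162] 0.0418 yaw -79.8 turn deg 10.4
tip [0.582  0.0155] 0.0421 yaw -83.0 turn deg 13.6
tip [0.5885 0.0172] 0.0417 yaw -73.8 turn deg 4.4
```

```bash
python3 - <<'E'
from h import *
np.set_printoptions(linewidth=200)
im=np.load('pics/top6.npz')['im'].astype(float);y=im[...,1]-im[...,0]
print(y[169:179,320:344].astype(int))
for cols,z in((range(323,333),.0735),(range(335,340),.0445)):
    e=[]
    for u in cols:
        c=y[167:175,u];mx=y[172:175,u].max()/2
        i=np.where((c[:-1]<mx)&(c[1:]>=mx))[0][0];e.append((u,167+i+(mx-c[i])/(c[i+1]-c[i])))
    e=np.array(e);p=onplane('top',e[:,0],e[:,1],z)[:,:2];k=np.polyfit(p[:,1],p[:,0],1);
    # line dir toward -y: (-k0*... )
    yaw=np.degrees(np.arctan2(-1,-k[0]));print(e[:,1].round(2),'yaw',yaw.round(1),'turn',round(DY-90-yaw,1),'resid mm',(np.std(p[:,0]-np.polyval(k,p[:,1]))*1e3).round(2))
E
python3 -c "
import numpy as np,cv2
im=np.load('pics/side6.npz')['im'];cv2.imwrite('pics/c10.png',cv2.resize(im[178:216,290:325],None,fx=16,fy=14,interpolation=2))"
```

```text
[[  7   7   9   9   9   8   8   8  10  15  10  10   6   7   3   0   1   6   6   7   7   7   7   6]
 [  7   8   7  10   9   8   7   7   8   7   6   6   5   6   4   0   2   6   7   8   7   7   8   7]
 [  9   7   7   7   7   9  22  24  36  47  62  69  78  18  16  19  34  59  70 107  15   7   8   7]
 [  6   7  31 106  97 108 126 149 158 160 155 154 150 106 102 127 144 150 141 155  46   7   7   7]
 [  7   8  51 149 149 149 149 148 151 150 150 150 151 160 146 151 150 149 147 151  84   6   8   8]
 [  6   6  69 153 149 147 148 147 149 154 158 157 154 163 154 152 151 151 145 139  81   7   8   7]
 [  6   5  51 161 159 154 156 157 159 160 128  98  51  66  97  75  41  21  11   8   5   9   8   7]
 [  6   6  16  73  84  64  85 142 142 131  53  17  16   8   7   7   7   8   8   6   5   7   8   7]
 [  7   6   7  12   9  24  98 150 148 130  32   5   7   7   8   7   7   7   7   7   8   7   6   8]
 [  5   6   7   6   5   4   0   8   1  -2   2   6   8   8   7   8   9   7   6   7   6   7   7   7]]
[171.7  171.75 171.66 171.5  171.4  171.35 171.29 171.18 171.11 170.99] yaw -84.2 turn 14.8 resid mm 0.12
[171.53 171.38 171.18 171.05 170.7 ] yaw -77.9 turn 8.5 resid mm 0.17
```

View pics/c10.png

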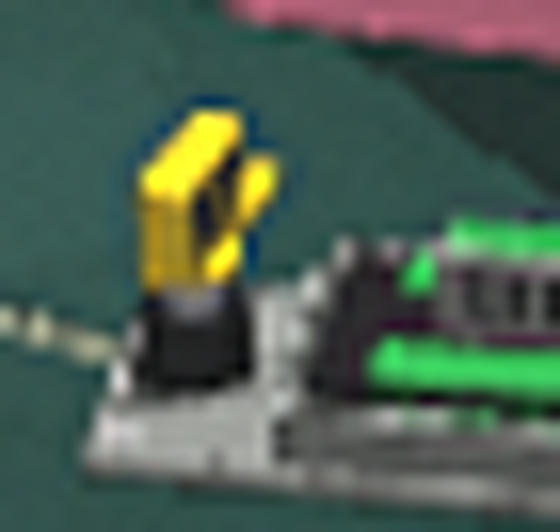

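```bash
python3 -c "
from h import *
go([.5769,.0573,.12],toolR(97.6))"
```

```text
slide cm [  7.89 -23.04   3.36] rot deg [-1.100e-01  5.000e-02 -7.712e+01]
```

```bash
python3 -m handwheel '[{"slide":[7.9,-23,0],"rot":[0,0,-77.1],"gripper":0},{"slide":[7.9,-23,0],"rot":[0,0,-77.1],"gripper":0},{"slide":[7.9,-23,0],"rot":[0,0,-77.1],"gripper":0},{"slide":[7.9,-23,0],"rot":[0,0,-77.1],"gripper":0},{"slide":[7.9,-23,0],"rot":[0,0,-77.1],"gripper":0},{"slide":[7.9,-23,0],"rot":[0,0,-77.1],"gripper":0},{"slide":[7.9,-23,0],"rot":[0,0,-77.1],"gripper":0},{"slide":[7.9,-23,0],"rot":[0,0,-77.1],"gripper":0},{"slide":[7.9,-23,0],"rot":[0,0,-77.1],"gripper":0},{"slide":[7.9,-23,0],"rot":[0,0,-77.1],"gripper":0}]'; python3 -c "
from h import *
st();go([.5769,.0573,.10],toolR(97.6))"
```

```text
time_s: 9.68
ee_pos: [0.576, 0.0594, 0.1542]
tcp_rot: [-2.168, -2.272, 0.002]
wrist_force: [-0.0, -0.6, 0.8]
grip_width: 0.496
t 9.6833 p [576.   59.4 154.2] F [-0.  -0.6  0.8] T [-0.01  0.04  0.04] w 0.496 q [-0.01  0.52  1.76 -0.    0.87 -0.06]
toolx [-0.047  0.999 -0.   ] yaw 92.68 tilt -0.0 roll -0.09
slide cm [-0.21  0.09  5.42] rot deg [-0.09 -0.   -4.92]
```

```bash
python3 -m handwheel '[{"slide":[-0.1,0.1,3],"rot":[0,0,-5],"gripper":0},{"slide":[-0.1,0.1,5.4],"rot":[0,0,-5],"gripper":0},{"slide":[-0.1,0.1,5.4],"rot":[0,0,-5],"gripper":0},{"slide":[-0.1,0.1,5.4],"rot":[0,0,-5],"gripper":0}]'; python3 -c "
from h import *
st();im,d=snap('side','side7');st();go([.5769,.0573,.047],toolR(97.6));cv2.imwrite('pics/c11.png',cv2.resize(im[130:220,270:370],None,fx=6,fy=6,interpolation=2))"
```

```text
time_s: 10.02
ee_pos: [0.577, 0.0577, 0.0997]
tcp_rot: [-2.075, -2.355, 0.004]
wrist_force: [1.1, -0.0, -0.2]
grip_width: 0.5
t 10.0167 p [577.   57.7  99.7] F [ 1.1 -0.  -0.2] T [ 0.03 -0.01 -0.01] w 0.5 q [-0.01  0.59  1.8  -0.    0.76 -0.14]
toolx [-0.126  0.992  0.   ] yaw 97.22 tilt 0.02 roll -0.21
t 10.0667 p [577.8  57.5 100.8] F [-0.6 -0.2 -0.7] T [-0.01 -0.01 -0.01] w 0.501 q [-0.01  0.59  1.79 -0.    0.76 -0.14]
toolx [-0.126  0.992  0.   ] yaw 97.21 tilt 0.0 roll -0.08
slide cm [-0.01 -0.08  5.38] rot deg [-0.08 -0.   -0.39]
```

View pics/c11.png

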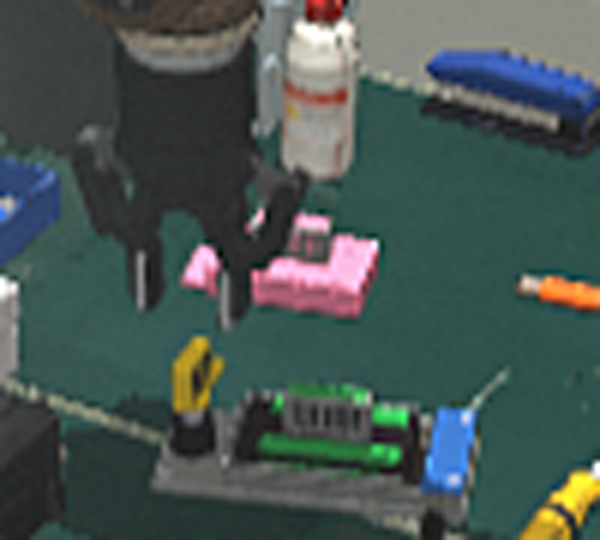

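The jaws straddle the yellow peg: fingertips at crop (145,305) and (228,325), peg at (195,375). I'll descend and close.

```bash
python3 -m handwheel '[{"slide":[0,-0.05,3],"rot":[0,0,-0.4],"gripper":0},{"slide":[0,-0.05,5.4],"rot":[0,0,-0.4],"gripper":0},{"slide":[0,-0.05,5.4],"rot":[0,0,-0.4],"gripper":0},{"slide":[0,-0.05,5.4],"rot":[0,0,-0.4],"gripper":0}]'; python3 -c "
from h import *
st()"; python3 -m handwheel '[{"slide":[0,0,0],"rot":[0,0,0],"gripper":1},{"slide":[0,0,0],"rot":[0,0,0],"gripper":1},{"slide":[0,0,0],"rot":[0,0,0],"gripper":1},{"slide":[0,0,0],"rot":[0,0,0],"gripper":1},{"slide":[0,0,0],"rot":[0,0,0],"gripper":1},{"slide":[0,0,0],"rot":[0,0,0],"gripper":1},{"slide":[0,0,0],"rot":[0,0,0],"gripper":1}]'; python3 -c "
from h import *
st()"
```

```text
time_s: 10.4
ee_pos: [0.5775, 0.057, 0.0469]
tcp_rot: [-2.069, -2.363, 0.002]
wrist_force: [0.3, -0.5, 1.3]
grip_width: 0.501
t 10.4 p [577.5  57.   46.9] F [ 0.3 -0.5  1.3] T [0.   0.01 0.01] w 0.501 q [-0.02  0.67  1.83 -0.    0.65 -0.15]
toolx [-0.132  0.991  0.   ] yaw 97.59 tilt 0.0 roll -0.09
time_s: 10.98
ee_pos: [0.5777, 0.0568, 0.0464]
tcp_rot: [-2.069, -2.364, 0.001]
wrist_force: [-1.4, 0.3, 4.8]
grip_width: 0.129
t 10.9833 p [577.7  56.8  46.4] F [-1.4  0.3  4.8] T [0.06 0.17 0.03] w 0.129 q [-0.02  0.67  1.83 -0.    0.64 -0.15]
toolx [-0.132  0.991 -0.   ] yaw 97.6 tilt -0.01 roll -0.02
```

```bash
python3 -m handwheel '[{"slide":[0,0,0],"rot":[0,0,6],"gripper":1},{"slide":[0,0,0],"rot":[0,0,12],"gripper":1},{"slide":[0,0,0],"rot":[0,0,18],"gripper":1},{"slide":[0,0,0],"rot":[0,0,24],"gripper":1},{"slide":[0,0,0],"rot":[0,0,30],"gripper":1},{"slide":[0,0,0],"rot":[0,0,36],"gripper":1},{"slide":[0,0,0],"rot":[0,0,42],"gripper":1},{"slide":[0,0,0],"rot":[0,0,48],"gripper":1},{"slide":[0,0,0],"rot":[0,0,54],"gripper":1},{"slide":[0,0,0],"rot":[0,0,60],"gripper":1}]'; python3 -c "
from h import *
st()"; python3 -m handwheel '[{"slide":[0,0,0],"rot":[0,0,4],"gripper":1},{"slide":[0,0,0],"rot":[0,0,8],"gripper":1},{"slide":[0,0,0],"rot":[0,0,12],"gripper":1},{"slide":[0,0,0],"rot":[0,0,12],"gripper":1}]'; python3 -c "
from h import *
st()"
```

```text
time_s: 11.82
ee_pos: [0.5772, 0.0568, 0.0461]
tcp_rot: [-2.976, -1.005, 0.003]
wrist_force: [-2.2, 1.5, 5.0]
grip_width: 0.125
t 11.8167 p [577.2  56.8  46.1] F [-2.2  1.5  5. ] T [0.11 0.36 0.05] w 0.125 q [-0.02  0.67  1.83 -0.    0.64  0.9 ]
toolx [ 0.795  0.606 -0.001] yaw 37.31 tilt -0.08 roll -0.05
time_s: 12.15
ee_pos: [0.5772, 0.0569, 0.046]
tcp_rot: [-3.064, -0.691, 0.003]
wrist_force: [-2.2, 1.0, 4.5]
grip_width: 0.122
t 12.15 p [577.2  56.9  46. ] F [-2.2  1.   4.5] T [ 0.2   0.44 -0.  ] w 0.122 q [-0.02  0.67  1.83 -0.    0.64  1.11]
toolx [ 0.903  0.429 -0.002] yaw 25.42 tilt -0.09 roll -0.04
```

```bash
python3 -m handwheel '[{"slide":[0,0,0],"rot":[0,0,2],"gripper":1},{"slide":[0,0,0],"rot":[0,0,4],"gripper":1},{"slide":[0,0,0],"rot":[0,0,4],"gripper":1}]'; python3 -c "
from h import *
st()"; python3 -m handwheel '[{"slide":[0,0,0],"rot":[0,0,1],"gripper":1},{"slide":[0,0,0],"rot":[0,0,2],"gripper":1},{"slide":[0,0,0],"rot":[0,0,2],"gripper":1}]'; python3 -c "
from h import *
st()"
```

```text
time_s: 12.4
ee_pos: [0.5772, 0.0569, 0.046]
tcp_rot: [-3.085, -0.59, 0.003]
wrist_force: [-3.0, 1.7, 4.5]
grip_width: 0.13
t 12.4 p [577.2  56.9  46. ] F [-3.   1.7  4.5] T [ 0.28  0.52 -0.01] w 0.13 q [-0.02  0.67  1.83 -0.    0.64  1.18]
toolx [ 0.929  0.369 -0.002] yaw 21.64 tilt -0.1 roll -0.03
time_s: 12.65
ee_pos: [0.5772, 0.0569, 0.046]
tcp_rot: [-3.096, -0.535, 0.003]
wrist_force: [-3.6, 2.7, 4.5]
grip_width: 0.126
t 12.65 p [577.2  56.9  46. ] F [-3.6  2.7  4.5] T [0.42 0.7  0.22] w 0.126 q [-0.02  0.67  1.83 -0.    0.64  1.21]
toolx [ 0.942  0.336 -0.002] yaw 19.61 tilt -0.1 roll -0.02
```

```bash
python3 -m handwheel '[{"slide":[0,0,0],"rot":[0,0,1],"gripper":1},{"slide":[0,0,0],"rot":[0,0,2],"gripper":1},{"slide":[0,0,0],"rot":[0,0,2],"gripper":1}]'; python3 -c "
from h import *
st();im,d=snap('side','side8');cv2.imwrite('pics/c12.png',cv2.resize(im[150:220,280:360],None,fx=7,fy=7,interpolation=2))"
```

```text
time_s: 12.9
ee_pos: [0.5772, 0.0569, 0.046]
tcp_rot: [3.104, 0.481, -0.003]
wrist_force: [-4.7, 3.1, 5.1]
grip_width: 0.128
t 12.9 p [577.2  56.9  46. ] F [-4.7  3.1  5.1] T [0.5  0.7  0.81] w 0.128 q [-0.02  0.67  1.83 -0.    0.64  1.25]
toolx [ 0.953  0.303 -0.002] yaw 17.62 tilt -0.1 roll -0.0
```

View pics/c12.png

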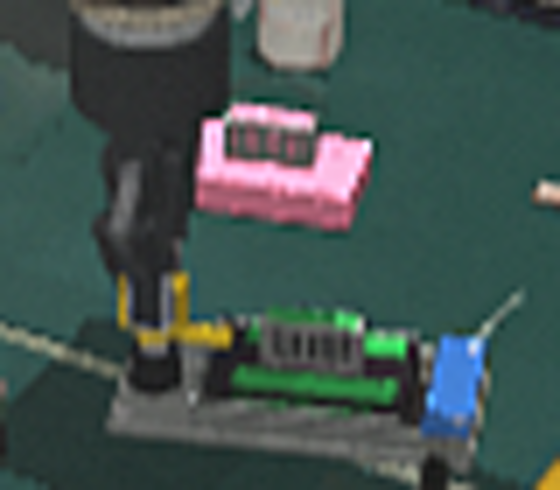

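```bash
python3 -m handwheel '[{"slide":[0,0,0.1],"rot":[0,0,-1.5],"gripper":1},{"slide":[0,0,0.3],"rot":[0,0,-1.5],"gripper":1},{"slide":[0,0,0.5],"rot":[0,0,-1.5],"gripper":1},{"slide":[0,0,0.6],"rot":[0,0,-1.5],"gripper":1},{"slide":[0,0,0.6],"rot":[0,0,-1.5],"gripper":1}]'; python3 -c "
from h import *
st()"; python3 -m handwheel '[{"slide":[0,0,0.1],"rot":[0,0,0],"gripper":1},{"slide":[0,0,0.15],"rot":[0,0,0],"gripper":1},{"slide":[0,0,0.15],"rot":[0,0,0],"gripper":1}]'; python3 -c "
from h import *
st()"
```

```text
time_s: 13.37
ee_pos: [0.5772, 0.0569, 0.0409]
tcp_rot: [3.098, 0.522, -0.002]
wrist_force: [-7.8, 2.9, 15.5]
grip_width: 0.129
t 13.3667 p [577.2  56.9  40.9] F [-7.8  2.9 15.5] T [0.46 1.24 0.41] w 0.129 q [-0.02  0.68  1.83 -0.    0.63  1.22]
toolx [ 0.945  0.328 -0.001] yaw 19.13 tilt -0.07 roll -0.01
time_s: 13.62
ee_pos: [0.5773, 0.0569, 0.0407]
tcp_rot: [3.098, 0.522, -0.001]
wrist_force: [-11.8, 2.6, 30.7]
grip_width: 0.125
t 13.6167 p [577.3  56.9  40.7] F [-11.8   2.6  30.7] T [0.4  2.05 0.37] w 0.125 q [-0.02  0.68  1.83 -0.    0.63  1.22]
toolx [ 0.945  0.328 -0.   ] yaw 19.14 tilt -0.03 roll 0.01
```

```bash
python3 -c "
from h import *
im,d=snap('side','side9');cv2.imwrite('pics/c13.png',cv2.resize(np.hstack([np.load('pics/side8.npz')['im'][175:215,285:325],im[175:215,285:325]]),None,fx=10,fy=10,interpolation=2));st()"
```

```text
t 13.6667 p [577.3  56.9  40.7] F [-11.7   2.5  31.6] T [0.41 2.11 0.39] w 0.126 q [-0.02  0.68  1.83 -0.    0.63  1.22]
toolx [ 0.945  0.328 -0.   ] yaw 19.13 tilt -0.02 roll 0.01
```

View pics/c13.png

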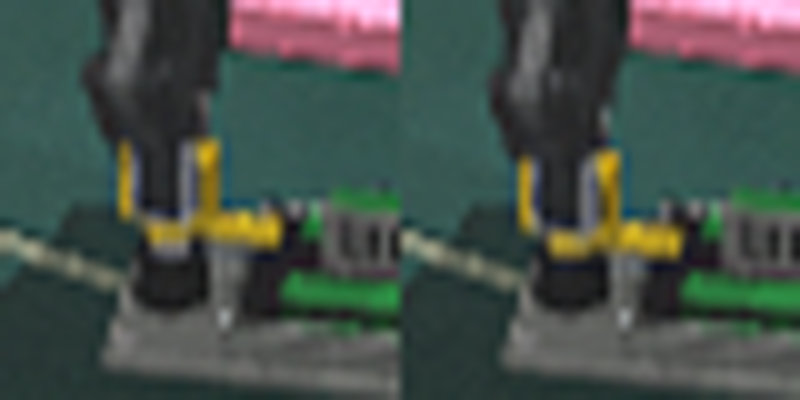

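```bash
python3 -m handwheel '[{"slide":[0,0,-0.1],"rot":[0,0,0],"gripper":1},{"slide":[0,0,-0.1],"rot":[0,0,0],"gripper":0},{"slide":[0,0,-0.1],"rot":[0,0,0],"gripper":0},{"slide":[0,0,-0.1],"rot":[0,0,0],"gripper":0},{"slide":[0,0,-0.1],"rot":[0,0,0],"gripper":0},{"slide":[0,0,-0.1],"rot":[0,0,0],"gripper":0}]'; python3 -c "
from h import *
st()"; python3 -m handwheel '[{"slide":[0,0,-4],"rot":[0,0,0],"gripper":0},{"slide":[0,0,-8],"rot":[0,0,0],"gripper":0},{"slide":[0,0,-12],"rot":[0,0,0],"gripper":0},{"slide":[0,4,-12],"rot":[0,0,0],"gripper":0},{"slide":[0,8,-12],"rot":[0,0,0],"gripper":0},{"slide":[0,12,-12],"rot":[0,0,0],"gripper":0},{"slide":[0,16,-12],"rot":[0,0,0],"gripper":0},{"slide":[0,20,-12],"rot":[0,0,0],"gripper":0},{"slide":[0,22,-12],"rot":[0,0,0],"gripper":0},{"slide":[0,22,-12],"rot":[0,0,0],"gripper":0}]';  python3 -c "
from h import *
st()
im,d=snap('side','side10');im2,d=snap('top','top10')
cv2.imwrite('pics/c14.png',cv2.resize(np.hstack([np.load('pics/side6.npz')['im'][175:215,285:325],im[175:215,285:325]]),None,fx=10,fy=10,interpolation=2));cv2.imwrite('pics/c15.png',cv2.resize(im2[160:232,300:370],None,fx=8,fy=8,interpolation=2))"
```

```text
time_s: 14.17
ee_pos: [0.5775, 0.0566, 0.0393]
tcp_rot: [3.098, 0.521, -0.002]
wrist_force: [-0.2, 0.2, -0.2]
grip_width: 0.502
t 14.1667 p [577.5  56.6  39.3] F [-0.2  0.2 -0.2] T [-0.04 -0.    0.04] w 0.502 q [-0.02  0.68  1.83 -0.    0.63  1.22]
toolx [ 0.945  0.327 -0.001] yaw 19.09 tilt -0.07 roll -0.01
time_s: 15.0
ee_pos: [0.6504, -0.1555, 0.1588]
tcp_rot: [3.098, 0.515, -0.001]
wrist_force: [-0.0, 0.8, 0.0]
grip_width: 0.506
t 15.0 p [ 650.4 -155.5  158.8] F [-0.   0.8  0. ] T [-0.03  0.04  0.02] w 0.506 q [-0.33  0.62  1.52 -0.    1.    0.91]
toolx [ 0.946  0.324 -0.001] yaw 18.88 tilt -0.05 roll 0.04
```

View pics/c14.png

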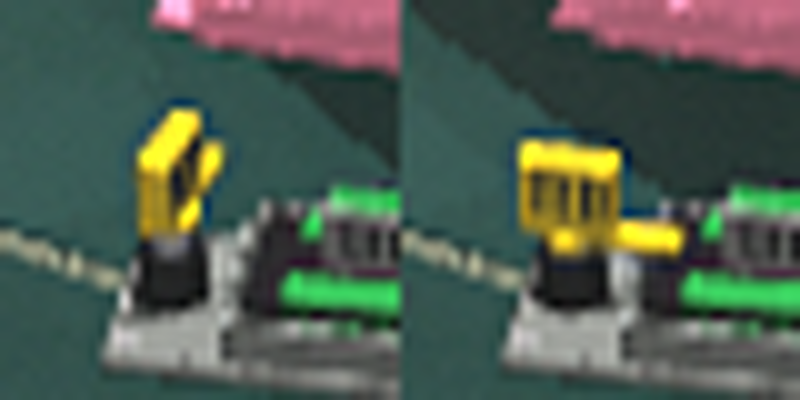

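View pics/c15.png

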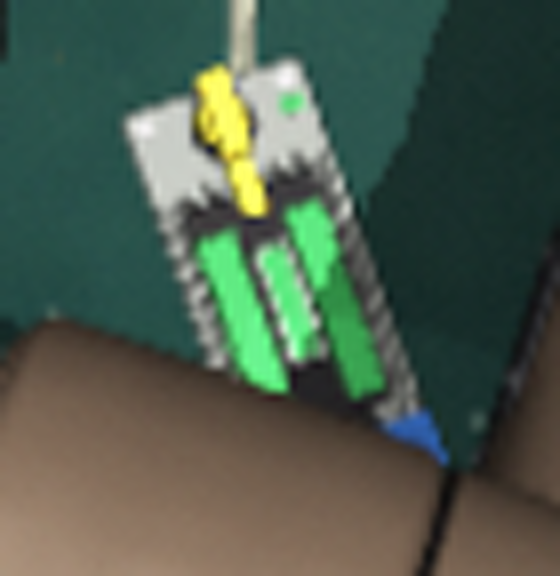

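```bash
python3 - <<'E'
from h import *
ax=DOCK+frame(DY).apply([.08,0,0])
print('side proj z 73.5/66.5',proj('side',[ax+[0,0,.0735],ax+[0,0,.0665]]).round(2))
for n in('side6','side10'):
    im=np.load(f'pics/{n}.npz')['im'].astype(float);y=im[...,1]-im[...,0]
    r=y[180:205,296:310]; print(n,'top edge rows',[ (round(180+np.interp(70,[c[i],c[i+1]],[i,i+1]),1)) for c in r.T for i in [next((k for k in range(24) if c[k]<70<=c[k+1]),0)]])
im=np.load('pics/top10.npz')['im'];hsv=cv2.cvtColor(im,cv2.COLOR_BGR2HSV)
m=cv2.inRange(hsv,(20,110,110),(35,255,255));m[:160]=0;m[190:]=0;m[:,:315]=0;m[:,345:]=0
v,u=np.where(m>0)
lo=v>=180;p=onplane('top',u[lo],v[lo],.0375)[:,:2];
rows=[(np.mean(u[v==r]),r) for r in range(181,187) if (v==r).any()];e=np.array(rows);q=onplane('top',e[:,0],e[:,1],.0375)[:,:2]
d=q.mean(0)-ax[:2];print('arm pts',len(p),'yaw from axis',np.degrees(np.arctan2(d[1],d[0])).round(1),'want',DY-180)
print('lowest yellow row in dock',(frame(-DY).apply(np.array([*onplane('top',e[-1,0],e[-1,1]+.5,.0375)])-DOCK)*1e3).round(1))
a=np.load('pics/top0.npz')['im'];D=cv2.absdiff(a,im).max(2);
for nm,(u,v) in {'usb':(406,211),'orange':(268,201),'battery':(258,211),'dropper':(297,237),'driver':(345,242),'tape':(207,198),'marker':(260,171),'pink':(386,161)}.items(): print(nm,int(D[v-7:v+8,u-7:u+8].mean()),end=' ')
E
```

```text
side proj z 73.5/66.5 [[301.07 187.82]
 [301.1  189.5 ]]
side6 top edge rows [np.float64(181.0), np.float64(181.0), np.float64(181.0), np.float64(189.1), np.float64(187.8), np.float64(186.5), np.float64(185.5), np.float64(185.5), np.float64(185.6), np.float64(189.0), np.float64(188.8), np.float64(181.0), np.float64(181.0), np.float64(181.0)]
side10 top edge rows [np.float64(181.0), np.float64(188.6), np.float64(188.5), np.float64(188.7), np.float64(188.7), np.float64(188.7), np.float64(189.1), np.float64(189.2), np.float64(189.4), np.float64(189.3), np.float64(189.4), np.float64(196.5), np.float64(196.5), np.float64(196.7)]
arm pts 27 yaw from axis -159.9 want -159.4
lowest yellow row in dock [39.1  1.  37.5]
usb 91 orange 2 battery 2 dropper 87 driver 98 tape 2 marker 1 pink 164
```

```bash
python3 -m handwheel '[{"slide":[0,4,-4],"rot":[0,0,0],"gripper":-1},{"slide":[-8,14,-8],"rot":[0,0,0],"gripper":-1},{"slide":[-16,24,-10],"rot":[0,0,0],"gripper":-1},{"slide":[-16,24,-10],"rot":[0,0,0],"gripper":-1},{"slide":[-16,24,-10],"rot":[0,0,0],"gripper":-1},{"slide":[-16,24,-10],"rot":[0,0,0],"gripper":-1},{"slide":[-16,24,-10],"rot":[0,0,0],"gripper":-1},{"slide":[-16,24,-10],"rot":[0,0,0],"gripper":-1},{"slide":[-16,24,-10],"rot":[0,0,0],"gripper":-1}]';  python3 -c "
from h import *
st()
im,d=snap('side','side11');im2,d=snap('top','top11');st()
cv2.imwrite('pics/c16.png',cv2.resize(im2[120:260,190:480],None,fx=2.7,fy=2.7,interpolation=2));cv2.imwrite('pics/c17.png',cv2.resize(im[130:260,240:400],None,fx=4.5,fy=4.5,interpolation=2))"
```

```text
time_s: 15.85
ee_pos: [0.5756, -0.4334, 0.2608]
tcp_rot: [3.097, 0.516, -0.001]
wrist_force: [0.2, 0.9, -1.1]
grip_width: 1.002
t 15.85 p [ 575.6 -433.4  260.8] F [ 0.2  0.9 -1.1] T [-0.02  0.05  0.  ] w 1.002 q [-0.74  0.61  1.26 -0.    1.27  0.5 ]
toolx [ 0.946  0.325 -0.001] yaw 18.94 tilt -0.05 roll 0.11
t 15.95 p [ 577.  -429.5  259.5] F [ 0.5  0.6 -0.4] T [-0.01  0.02 -0.  ] w 0.998 q [-0.73  0.61  1.26 -0.    1.27  0.51]
toolx [ 0.945  0.327 -0.001] yaw 19.08 tilt -0.07 roll -0.04
```

View pics/c16.png

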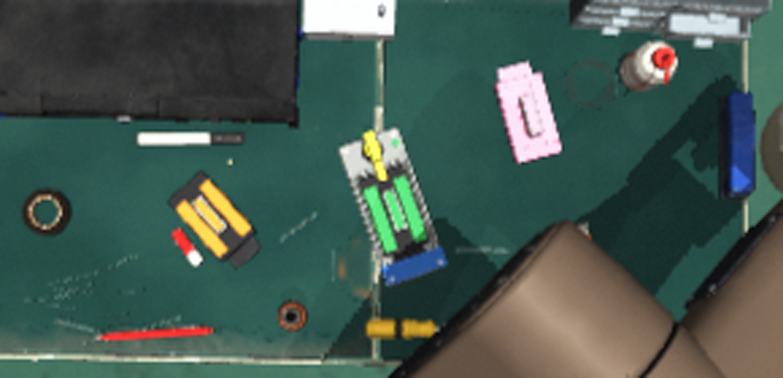

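View pics/c17.png

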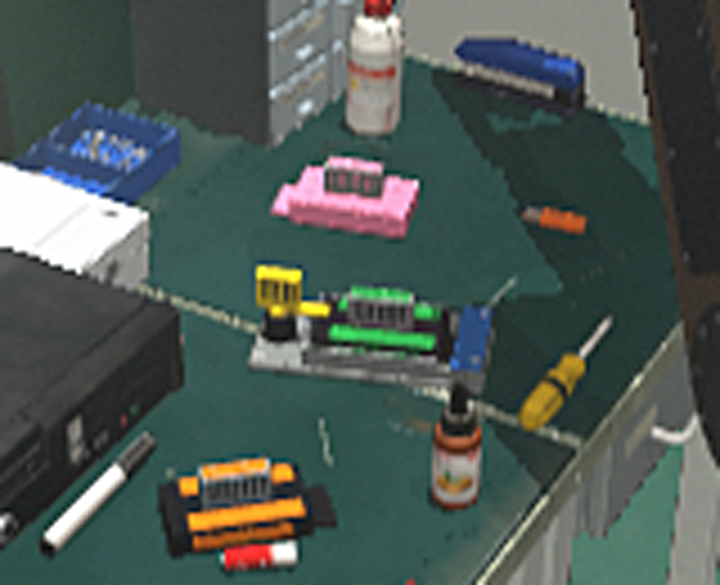

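The pack lies flat in the bay. The peg's arm is over the end of the pack, at side crop (315,308). A green lamp now shows on the dock, at top crop (395,143), and the visible bystanders look where they started. I'm handing it in.

```bash
python3 -m handwheel '[{"slide":[0,0,0],"rot":[0,0,0],"gripper":-1},{"slide":[0,0,0],"rot":[0,0,0],"gripper":-1}]'; python3 -c "
from workcell import close_job
print(close_job())"
```

```text
time_s: 16.12
ee_pos: [0.5778, -0.4283, 0.2594]
tcp_rot: [-3.097, -0.524, 0.002]
wrist_force: [-0.3, -0.3, -0.4]
grip_width: 0.999
the job is handed in; nothing more can be done
None
```

The green pack is fitted in the dock, the yellow peg is turned and pressed, and I handed the job in at about 16 s with the gripper open and clear.

**Pack:** I held it tilted at 15° and slid it under the blue lip until it touched the front wall. I backed off about 1.5 mm and swung it down. It met the floor at the height expected for a flat pack, with its origin within about 0.5 mm of the bay's middle.

**Peg:** I turned it clockwise until the torque rose to 0.8 N m at the stop. It then went down until the force climbed to about 31 N.

**Last checks:**
- The peg's arm lies over the pack's end, 0.5° off the dock's axis.
- A green lamp now shows on the dock that was not visible before.
- During the press itself I measured only 5.3 mm of tool travel, not 7 mm. The peg probably sank a little as the fingers closed. The before and after side pictures fit a fully pressed peg, within camera accuracy.
- The orange pack, battery, tape and marker show no change from the first pictures. In the first comparison the USB stick, dropper, screwdriver and pink pack differed, which I put down to the arm and its shadow. In the last pictures they look where they started, but that is by eye only.

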